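# Find and mark the balance point of a sensor boom

## Robot

A 7-joint arm with a two-finger parallel gripper is mounted at the origin on the work surface. World frame = base frame: x ahead of the robot, y to its left, z up, the work surface at z = 0. Lengths are in m, angles in degrees, forces in N, time in s.
With the tool pointing down it reaches from about 0.35 to 0.9 m from the base axis. Payload 8.1 kg.
Tool frame: the origin (TCP) lies on the centre line of the jaws, within the pads' length; the fingertips stand 14 mm ahead of it and the grasp point (between the pads) lies 5 mm behind it; z points along the fingers, x is the direction in which the jaws open and shut, and the axes are right-handed (so a half turn about z gives the same grasp; the last joint's range is limited). The gripper opens to 85 mm and grips with 20 to 120 N. Pads are 22 mm wide; open, the fingers measure 114 mm over their backs; the gripper's body (76 mm by 85 mm) begins 54 mm behind the grasp point. The pads swing forward as they close: fully open they stand 13 mm farther back than shut.
Start: joints at [68.262, 24.895, 1.432, 90.138, -0.665, 64.973, -4.303], TCP at [0.171, -0.601, 0.245] pointing down, gripper open.
Joint ranges: [-149.89, 149.89], [-25.12, 119.58], [-72.63, 75.52], [4.76, 147.25], [-75.54, 255.54], [6.69, 114.76], [-157.13, 157.13]. Speed limits (degrees/s): [127.2, 127.2, 172.46, 172.46, 180, 180, 180].

## Interface

Orientations are given as a 3x3 rotation matrix whose columns are the frame's x, y, z axes.
In Python, from plant import telemetry, snapshot, camera_params, order, nets gives the robot as it stands. The module is installed in compiled form; this text tells all that it offers.
- The arm moves only by the tool jog_arm, never from a script. Its argument "targets" is a list of rows, each a list of 7 numbers: the shift along the tool's x, y, z in m, then the turn, a rotation vector about the tool's x, y, z in degrees, then the closure, from -1 (fully open) to 1 (shut), so that 0 is half open. In form: [[tx, ty, tz, ax, ay, az, gripper], ...]. A call has 1 to 8 rows; each row is the pose to reach, as a shift and turn from the pose commanded when the call began, along the tool's axes at that moment; what a row does not reach only later rows make up. A row lasts 1/12 s, in which the tool goes at most 41.7 mm and 7.16 degrees, less where a joint would pass 70% of its speed; a pose out of reach is approached as far as the arm can. A call with a gripper value outside its range is refused whole. The fingers move at their own pace and stop on an object; "squeeze" is the grip in N (left out, the last holds). Time passes only in rows, so rows that repeat a pose let the fingers close. It gives the time, the measured TCP pose, the force and the opening at its end, in the units of the state.
- telemetry.state(): the state, without advancing time (a new reading comes with each control period).
- snapshot(name): name is "scene" or "side" or "wrist"; returns the picture (480x640x3 uint8, red, green, blue); there is no depth.
- camera_params(name): a dict with "camera_matrix" (3x3 intrinsics, pixels), "R" (3x3) and "t" (3): a world point X has camera coordinates R X + t. Camera axes: x right, y down, z forward; pixel columns grow to the right and rows downward; lengths in m; the calibration is good to about 2 mm. A picture is of the moment at which its call begins: read the wrist's pose just before it. camera_params takes no time and is no camera call; for the wrist camera it gives the pose at the moment of the call.
- order.close_job(): hands the job in, once; it reports no verdict.
Trained networks look in the newest picture that a camera, given by its name, has taken for a name from the list of things; names that differ only in an ending like _2 or _b are one class to them, and where a whole thing is asked for, a point or a joint stands for the part that bears it (a point fixed in the world has none). Each returns a list of dicts, best first, with "conf" (0 to 1); they miss things now and then, are a little off and sometimes report something else, mostly with a low value. They report only what shows in the picture. A call takes as long as a camera call. They do not tell look-alikes from the thing itself.
- nets.look_for(camera, thing): "point" ([row, column] in pixels, amid what is visible of it).
- nets.mark_of(camera, thing): "point" ([row, column] in pixels: a listed point, or the origin of a listed thing).
The state is a dict: "t": time; "joint_pos": joint angles; "joint_vel": joint speeds; "joint_torque": joint torques, N m; "tcp_pos": TCP position; "orientation": TCP orientation; "force": force on the tool from outside, world axes, zero at the start; "ft_torque": the same for the moment, N m; "gripper_width": opening from 0.0 (shut) to 1.0 (fully open).
Only numpy, scipy, OpenCV 4.12 (cv2) and the standard library are available. Lean on these libraries where they do the work, as an engineer would, in place of code of your own. Each camera call takes 0.05 s, during which the arm holds its last target.

## Task

Slide the boom along the knife edge of the balancing stand, gently and without lifting it off or pressing it down, until it balances level on its own with nothing touching it. Then mark the balance point: set the U-shaped marker clip astride the bar, square on it and right above the knife edge, let go, and leave the boom still balancing level. Leave the other things on the bench where they are.

Things in the scene. Friction and masses are not known exactly. Their poses are not given: they have to be found in the camera images.
- stand: balancing stand fixed to the bench, base 110 x 120 mm. Origin: centre of its foot. On top, an aluminium plate 70 (x) x 80 mm (y), 9 mm below the knife edge: an unbalanced boom tips until its bar rests on the plate's end, at about 0.22 rad. Four low guides, 13.5 mm either side of the bar's middle line and 14 to 40 mm from the edge along y, rise 5 mm above the edge and keep the bar in line
- knife (a point): middle of the steel knife edge on top of the stand, 125 mm above the table. The edge is level, 66 mm long, along this point's x axis; the boom lies across it, along this point's y axis (within about 20 degrees of world y). Sliding friction of the bar on it is about 0.3
- boom: loose boom, about 0.32 kg: aluminium bar 300 mm long (y), 22 wide (x), 16 high (z). Origin: middle of its underside. Under it hang a black battery case (+y end) and a motor (-y end) of unknown weight, each 85 to 135 mm from the middle, reaching 64 mm below the bar. The balance point is within 20 mm of the middle. It slides some 40 mm either way before case or motor meets the stand
- boom_end (a point): middle of the bar's end face (11 mm half width, 8 mm half height) at the battery case's end; the other end face is 300 mm away along the boom's -y. The centre of mass hangs about 32 mm below the edge: near balance the boom settles tilted about 1 rad per 32 mm of error, heavy side down, after rocking 2 to 3 s (period about 1.2 s)
- marker_center (a point): centre (half-way up) of the marker clip: loose, 25 g, black plastic, 43 mm high, 14 thick (y), standing on the table. An upside-down U 38 mm wide (x): legs 8 mm long, 28 mm apart, that go either side of the bar, a 5 mm roof, and above it a grip plate 22 wide (x), 14 thick (y), 30 high. This point is 21.5 mm above the feet, 13.5 mm above the roof's underside, which rests on the bar
- breadboard: bystander: loose white breadboard 55 by 165 mm with a black display, 18 mm high. Origin: centre of underside, long side along y
- parts_box: bystander: loose clear open box of resistors, 70 by 130 by 35 mm, long side along y. Origin: centre of underside
- screwdriver: bystander: loose screwdriver about 160 mm long, lying along its x axis. Origin: under its middle
There are look-alikes about, which are no part of the job. There is more than one size of the part that bears marker_center; the job needs the smaller.

How it is judged (in metres and radians):
On the way:
1. the boom balances level on the knife edge by itself, touched by neither robot nor marker (angle between boom's own y axis and vertical between 1.491 and 1.651 rad and angular speed of boom below 0.12 rad/s and contact force between each of the arm, the fingers, marker and boom below 0.05 N and distance between knife and boom below 0.04 m), for 0.5 s.
At the end, for the whole second after the job is handed in: The boom balances on the knife edge, level within 0.08 rad and at rest; the marker clip sits astride the bar with its roof down on the bar's top, square on it, its centre within 6 mm of the knife edge along the bar, released and at rest (angle between boom's own y axis and vertical between 1.491 and 1.651 rad and angular speed of boom below 0.15 rad/s and distance between knife and boom below 0.04 m and y of marker_center in the frame of knife between -0.006 and 0.006 m and z of marker_center in the frame of boom between 0.0265 and 0.0315 m and angle between the z axis of marker_center and the z axis of boom, either way round below 0.1 rad and angle between the y axis of marker_center and the y axis of boom, either way round below 0.35 rad and contact force between the fingers and marker below 0.05 N and linear speed of marker below 0.03 m/s); the robot touches nothing.
It fails at once if the robot pushes the boom with more than 10 N (contact force between any of the arm, the fingers and boom above 10 N).
It fails at once if the boom is pressed on the stand with more than 20 N (contact force between boom and stand above 20 N).
It fails at once if the boom is lifted off the stand or falls from it (height (world z) of boom above 0.145 m or height (world z) of boom below 0.105 m).
It fails at once if a bystander is moved more than 20 mm (distance of any of breadboard, parts_box, screwdriver from where it was at the start of the episode above 0.02 m).
It also fails if it takes over 72 s, if anything falls off the work surface, if the arm or the gripper's body presses on something with over 40 N, if the wrist force passes 120 N, or if a joint passes its speed limit or range.

## Working session

There is one attempt and no reset: what is moved stays moved. The work goes in short steps, Python scripts to look and compute and a tool call to move; the robot and the scene stay as the last step left them, time stands still between calls to the robot, and variables do not carry over. Pictures are saved under pics/ and viewed, and the job is handed in when it is done.

Besides the shell and the picture viewer there is one more tool, called as a command line: name --pt "numbers of a row" for each row, then --argument value for the rest. jog_arm: Moves the arm, as the interface text tells. Its arguments: {"type":"object","properties":{"targets":{"type":"array"},"squeeze":{"type":"number"}},"required":["targets"]}

```bash
mkdir -p pics; cat > h.py <<'E'
import numpy as np, cv2
from plant import telemetry, snapshot, camera_params, order, nets
def save(name,fn,crop=None,scale=1):
    im=snapshot(name)
    if crop: r0,r1,c0,c1=crop; im=im[r0:r1,c0:c1]
    if scale!=1: im=cv2.resize(im,None,fx=scale,fy=scale,interpolation=cv2.INTER_CUBIC)
    cv2.imwrite('pics/'+fn,cv2.cvtColor(im,cv2.COLOR_RGB2BGR))
def P(name):
    c=camera_params(name); K=np.array(c['camera_matrix']);R=np.array(c['R']);t=np.array(c['t']); return K,R,t
def proj(name,X):
    K,R,t=P(name); p=K@(R@np.array(X)+t); return np.array([p[1]/p[2],p[0]/p[2]])
def ray(name,rc):
    K,R,t=P(name); d=R.T@np.linalg.inv(K)@np.array([rc[1],rc[0],1.]); return -R.T@t,d/np.linalg.norm(d)
def onz(name,rc,z):
    o,d=ray(name,rc); return o+d*(z-o[2])/d[2]
def tri(obs):
    A=np.zeros((3,3));b=np.zeros(3)
    for n,rc in obs:
        o,d=ray(n,rc);M=np.eye(3)-np.outer(d,d);A+=M;b+=M@o
    X=np.linalg.solve(A,b); return X,[np.round(proj(n,X)-rc,1) for n,rc in obs]
E
python3 - <<'E'
from h import *
np.set_printoptions(precision=4,suppress=True)
print(telemetry.state())
for n in ['scene','side','wrist']:
    save(n,n+'0.png'); K,R,t=P(n); print(n,K.tolist(),-R.T@t,R[2])
for n in ['scene','side']:
    for th in ['knife','boom','boom_end','marker_center','stand','breadboard','parts_box','screwdriver']:
        print(n,th,[(np.round(q['point'],1).tolist(),round(q['conf'],2)) for q in nets.mark_of(n,th)])
E
```

```text
{'t': 0.0, 'joint_pos': array([68.2621, 24.9377,  1.431 , 90.1891, -0.6649, 64.9726, -4.3043]), 'joint_vel': array([ 0.0333,  0.0219,  0.0169, -0.0728, -0.0627, -0.0361,  0.0075]), 'joint_torque': array([  0.0003, -67.046 ,   1.025 , -31.6216,   0.0154,   0.0122,
         0.    ]), 'tcp_pos': array([ 0.1706, -0.6008,  0.2445]), 'orientation': array([[ 0.2732, -0.962 , -0.0006],
       [-0.962 , -0.2732,  0.0015],
       [-0.0016,  0.0001, -1.    ]]), 'force': array([0.4879, 0.2523, 0.4201]), 'ft_torque': array([-0.0137, -0.033 , -0.0177]), 'gripper_width': 0.9995153926097241}
scene [[448.8314976427149, 0.0, 326.9291976724854], [0.0, 448.8314976427149, 243.52852229913447], [0.0, 0.0, 1.0]] [ 1.1604 -0.3107  1.0412] [-0.465   0.2237 -0.8566]
side [[447.03405211745326, 0.0, 325.6594870647886], [0.0, 447.03405211745326, 246.63203641044777], [0.0, 0.0, 1.0]] [0.1316 0.4328 0.8935] [ 0.4756 -0.467  -0.7455]
wrist [[377.2654341439726, 0.0, 314.60806685320034], [0.0, 377.2654341439726, 242.12482740049046], [0.0, 0.0, 1.0]] [ 0.2351 -0.5816  0.3745] [-0.2528 -0.0715 -0.9649]
scene knife [([221.2, 300.4], 0.93)]
scene boom [([222.8, 291.8], 0.64)]
scene boom_end [([211.2, 349.0], 0.6)]
scene marker_center [([179.7, 451.8], 0.68), ([287.7, 400.2], 0.66), ([164.0, 437.5], 0.63)]
scene stand [([248.9, 302.9], 0.57)]
scene breadboard [([301.2, 168.8], 0.81)]
scene parts_box [([288.4, 399.5], 0.78)]
scene screwdriver [([230.2, 471.3], 0.54)]
side knife [([246.8, 351.7], 0.56)]
side boom [([241.0, 362.9], 0.7), ([435.8, 206.8], 0.36)]
side boom_end [([253.0, 303.8], 0.62)]
side marker_center [([433.3, 208.2], 0.66), ([402.9, 186.9], 0.59)]
side stand [([277.2, 347.3], 0.64)]
side breadboard [([209.5, 443.8], 0.97)]
side parts_box [([240.4, 364.1], 0.75), ([266.4, 245.9], 0.67)]
side screwdriver [([350.4, 163.9], 0.55)]
```

View pics/scene0.png

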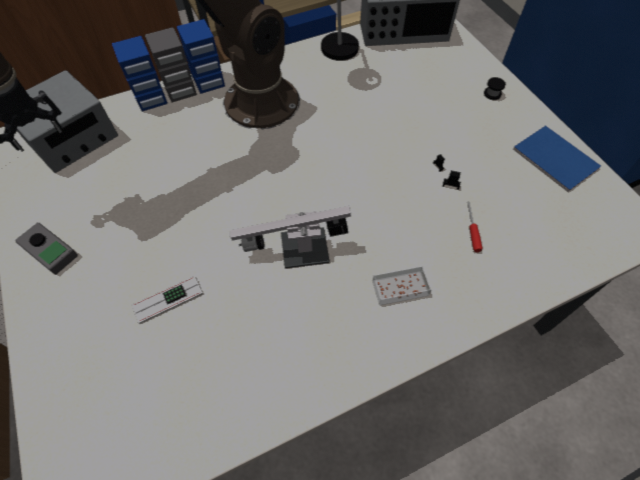

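View pics/side0.png

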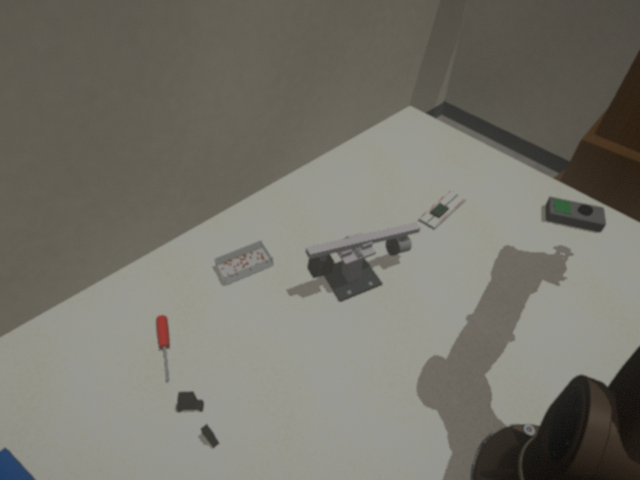

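```bash
python3 - <<'E'
from h import *
np.set_printoptions(precision=4,suppress=True)
print('mA',tri([('scene',[179.7,451.8]),('side',[402.9,186.9])]))
print('mB',tri([('scene',[164,437.5]),('side',[433.3,208.2])]))
print('knife',tri([('scene',[221.2,300.4]),('side',[246.8,351.7])]))
print('stand',onz('scene',[248.9,302.9],0),onz('side',[277.2,347.3],0))
print('end',tri([('scene',[211.2,349]),('side',[253,303.8])]))
print('boom',tri([('scene',[222.8,291.8]),('side',[241,362.9])]))
print('scr',onz('scene',[230.2,471.3],0),onz('side',[350.4,163.9],0))
print('bb',onz('scene',[301.2,168.8],0))
print('pb',onz('scene',[288.4,399.5],0))
a=snapshot('scene');b=snapshot('side')
u=lambda im,r0,r1,c0,c1,s:cv2.resize(im[r0:r1,c0:c1],None,fx=s,fy=s,interpolation=cv2.INTER_CUBIC)
cv2.imwrite('pics/m0.png',np.hstack([u(a,145,205,415,475,6.6)[:390,:390],u(b,385,455,165,235,5.6)[:390,:390]])[:,:,::-1])
cv2.imwrite('pics/b0.png',np.vstack([u(a,190,280,220,370,4)[:300,:600],u(b,210,310,295,435,4.2)[:300,:588].copy() if 0 else u(b,215,305,290,440,4)[:300,:600]])[:,:,::-1])
E
```

```text
mA (array([0.5706, 0.3743, 0.0269]), [array([-0. ,  0.6]), array([-0.1,  0.9])])
mB (array([0.4964, 0.376 , 0.017 ]), [array([-0. ,  0.7]), array([-0.1,  1.1])])
knife (array([ 0.5795, -0.0985,  0.1228]), [array([0.6, 2. ]), array([-0.5,  2.2])])
stand [ 0.5828 -0.1044  0.    ] [ 0.5894 -0.0955 -0.    ]
end (array([0.6212, 0.0125, 0.1522]), [array([0.4, 1.9]), array([-0.3,  2.1])])
boom (array([ 0.5742, -0.1237,  0.1268]), [array([0.1, 0.2]), array([-0.1,  0.2])])
scr [0.727  0.3398 0.    ] [0.7226 0.3467 0.    ]
bb [ 0.5779 -0.4703  0.    ]
pb [0.7955 0.0713 0.    ]
```

View pics/m0.png

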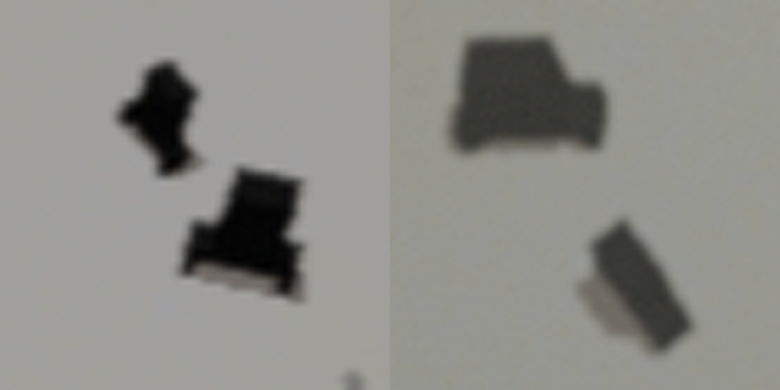

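View pics/b0.png

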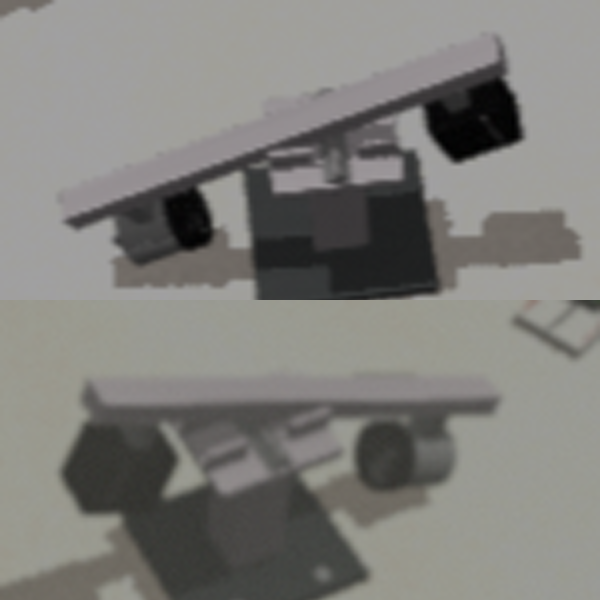

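View pics/wrist0.png

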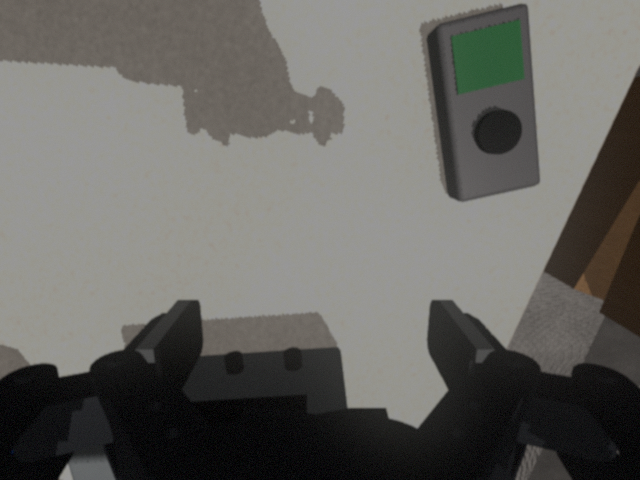

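```bash
cat >> h.py <<'E'
from scipy.spatial.transform import Rotation as Ro
def down(ang):
    a=np.radians(ang); x=np.array([np.cos(a),np.sin(a),0]); z=np.array([0,0,-1.]); return np.column_stack([x,np.cross(z,x),z])
def rel(pos,ang=None,R=None):
    s=telemetry.state(); R0=s['orientation']; R1=down(ang) if R is None else R
    d=R0.T@(np.array(pos)-s['tcp_pos']); w=Ro.from_matrix(R0.T@R1).as_rotvec(degrees=True)
    print('shift',np.round(d,4),'rot',np.round(w,2),'t',round(s['t'],2))
E
python3 -c "
from h import *
rel([0.551,-0.184,0.30],-19)"
```

```text
shift [-0.2975 -0.4797 -0.0547] rot [  0.    -0.   -55.15] t 1.05
```

jog_arm --pt "-0.04 -0.06 -0.03 0 0 -7 -1" --pt "-0.08 -0.12 -0.055 0 0 -14 -1" --pt "-0.1 -0.16 -0.055 0 0 -21 -1" --pt "-0.12 -0.2 -0.055 0 0 -28 -1" --pt "-0.15 -0.24 -0.055 0 0 -35 -1" --pt "-0.17 -0.28 -0.055 0 0 -42 -1" --pt "-0.2 -0.32 -0.055 0 0 -49 -1" --pt "-0.22 -0.36 -0.055 0 0 -55 -1"

```text
t: 1.72
tcp_pos: [0.3919, -0.3593, 0.2988]
orientation: [[0.947, -0.322, 0.001], [-0.322, -0.947, -0.001], [0.001, 0.001, -1.0]]
force: [0.3, -1.3, 0.7]
gripper_width: 1.0
```

```bash
python3 -c "
from h import *
rel([0.551,-0.184,0.30],-19)"
```

```text
shift [ 0.0941 -0.2172 -0.0013] rot [ 0.04 -0.05  0.2 ] t 1.72
```

jog_arm --pt "0.015 -0.03 0 0 0 0 -1" --pt "0.03 -0.07 0 0 0 0 -1" --pt "0.045 -0.1 0 0 0 0 -1" --pt "0.06 -0.14 0 0 0 0 -1" --pt "0.08 -0.18 0 0 0 0 -1" --pt "0.09 -0.21 0 0 0 0 -1" --pt "0.094 -0.217 0 0 0 0 -1" --pt "0.094 -0.217 0 0 0 0 -1"

```text
t: 2.38
tcp_pos: [0.5528, -0.1832, 0.298]
orientation: [[0.947, -0.322, 0.001], [-0.322, -0.947, 0.002], [0.0, -0.002, -1.0]]
force: [-0.9, -0.1, 0.1]
gripper_width: 1.0
```

```bash
python3 - <<'E'
from h import *
np.set_printoptions(precision=4,suppress=True)
rel([0.551,-0.184,0.30],-19)
save('wrist','w1.png')
for th in ['knife','boom','boom_end','stand']:
    q=nets.mark_of('wrist',th); print(th,[(np.round(k['point'],1).tolist(),round(k['conf'],2)) for k in q])
    if q: print(onz('wrist',q[0]['point'],{'knife':.125,'stand':0}.get(th,.13)))
E
```

```text
shift [-0.0014  0.0014 -0.002 ] rot [-0.1  -0.01  0.19] t 2.38
knife []
boom [([149.2, 318.1], 0.59)]
[ 0.5727 -0.1323  0.13  ]
boom_end []
stand [([118.8, 317.1], 0.86)]
[ 0.5821 -0.1058  0.    ]
```

View pics/w1.png

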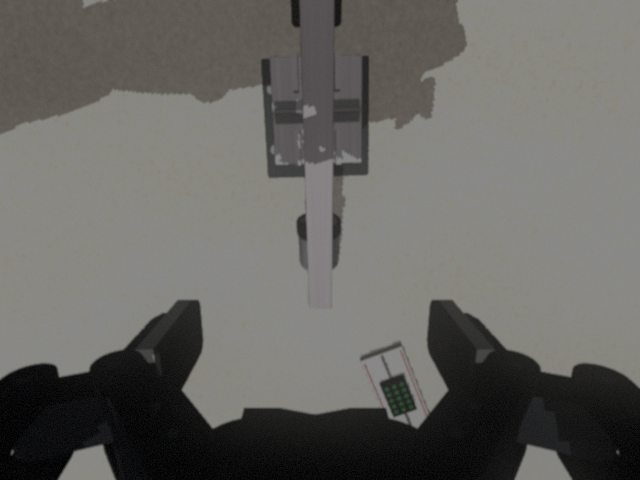

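```bash
python3 - <<'E'
from h import *
import cv2
im=cv2.imread('pics/w1.png')[40:200,240:400]; cv2.imwrite('pics/w1c.png',cv2.resize(im,None,fx=3.7,fy=3.7,interpolation=cv2.INTER_CUBIC))
for rc in [(307,319.5)]:
  for z in (.10,.105): print(z,onz('wrist',rc,z))
E
```

```text
0.1 [ 0.52634932 -0.27094104  0.1       ]
0.105 [ 0.52705384 -0.2687093   0.105     ]
```

View pics/w1c.png

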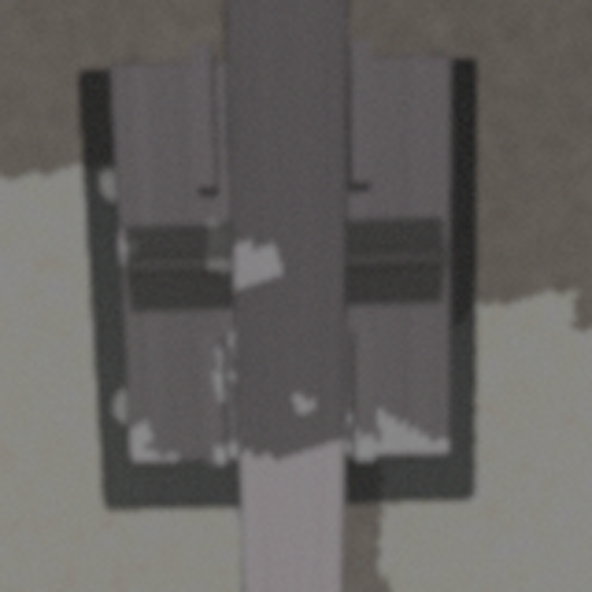

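```bash
python3 - <<'E'
from h import *
np.set_printoptions(precision=4,suppress=True)
a=onz('wrist',(40+266/3.7,240+130/3.7),.125);b=onz('wrist',(40+261/3.7,240+441/3.7),.125)
d=b-a;k=(a+b)/2;print(a,b,np.linalg.norm(d),k,np.degrees(np.arctan2(d[1],d[0])))
u=np.array([-d[1],d[0],0])/np.linalg.norm(d)
# plate corners z .116
for r,c in [(62,110),(60,447),(462,128),(452,450)]:
    q=onz('wrist',(40+r/3.7,240+c/3.7),.116); print(q,(q-k)@u,(q-k)@d/np.linalg.norm(d))
# bar edges at knife row on top surface
for r,cs in [(20,(225,349)),(560,(241,343))]:
    for c in cs:
        q=onz('wrist',(40+r/3.7,240+c/3.7),.15 if r==20 else .13); print('bar',q,(q-k)@u,(q-k)@d/np.linalg.norm(d))
q=onz('wrist',(307,319.5),.103);print('end',q,(q-k)@u,(q-k)@d/np.linalg.norm(d)); print(u)
print(proj('scene',k),proj('side',k))
E
```

```text
[ 0.5508 -0.0961  0.125 ] [ 0.6114 -0.1162  0.125 ] 0.06390094961950023 [ 0.5811 -0.1062  0.125 ] -18.403496470677073
[ 0.5604 -0.057   0.116 ] 0.04009733354705497 -0.035222840701262574
[ 0.6254 -0.0793  0.116 ] 0.03942523681464694 0.03357292549199832
[ 0.5352 -0.1331  0.116 ] -0.04009697921430149 -0.035015736413605066
[ 0.6025 -0.1544  0.116 ] -0.039023894534338105 0.03557102958639455
bar [ 0.5838 -0.0647  0.15  ] 0.04013669182553788 -0.010543910507421005
bar [ 0.6049 -0.0721  0.15  ] 0.03979660236546811 0.011849630089016459
bar [ 0.5523 -0.1599  0.13  ] -0.06009152381404047 -0.010325469661153646
bar [ 0.5729 -0.1671  0.13  ] -0.06042388697422539 0.011438336764097837
end [ 0.5268 -0.2696  0.103 ] -0.17224681854484772 3.636038708409472e-05
[0.3157 0.9489 0.    ]
[222.8421 299.7864] [243.6585 355.7108]
```

```bash
cat >> h.py <<'E'
KN=np.array([0.5811,-0.1062,0.125]); U=np.array([0.3157,0.9489,0]); YAW=-18.4
def at(s,z,x=0): 
    p=KN+s*U+x*np.array([U[1],-U[0],0]); p[2]=z; return p
E
python3 -c "
from h import *
rel(at(-.2,.1),YAW)"
```

```text
shift [0.0053 0.1117 0.1983] rot [ 0.05  0.01 -0.9 ] t 2.63
```

jog_arm --pt "0.005 0.04 0 0 0 -0.9 1" --pt "0.005 0.08 0.01 0 0 -0.9 1" --pt "0.005 0.112 0.03 0 0 -0.9 1" --pt "0.005 0.112 0.07 0 0 -0.9 1" --pt "0.005 0.112 0.11 0 0 -0.9 1" --pt "0.005 0.112 0.15 0 0 -0.9 1" --pt "0.005 0.112 0.18 0 0 -0.9 1" --pt "0.005 0.112 0.198 0 0 -0.9 1" --squeeze 20

```text
t: 3.3
tcp_pos: [0.5159, -0.2951, 0.0967]
orientation: [[0.949, -0.315, -0.004], [-0.315, -0.949, 0.001], [-0.004, 0.0, -1.0]]
force: [0.6, -0.7, 0.1]
gripper_width: -0.003
```

```bash
python3 - <<'E'
from h import *
rel(at(-.2,.1),YAW)
save('wrist','w2.png')
E
```

```text
shift [ 0.0022  0.0002 -0.0034] rot [0.   0.25 0.01] t 3.3
```

View pics/w2.png

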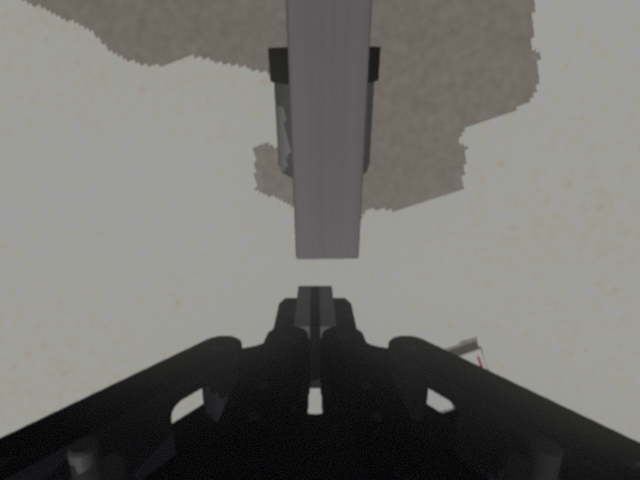

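jog_arm --pt "0.0035 -0.006 -0.002 0 0 0 1" --pt "0.0035 -0.012 -0.002 0 0 0 1" --pt "0.0035 -0.014 -0.002 0 0 0 1" --pt "0.0035 -0.0155 -0.002 0 0 0 1" --pt "0.0035 -0.017 -0.002 0 0 0 1" --pt "0.0035 -0.0185 -0.002 0 0 0 1" --pt "0.0035 -0.02 -0.002 0 0 0 1" --pt "0.0035 -0.0215 -0.002 0 0 0 1"

```text
t: 4.02
tcp_pos: [0.5289, -0.2752, 0.1024]
orientation: [[0.95, -0.313, 0.0], [-0.313, -0.95, -0.001], [0.0, 0.0, -1.0]]
force: [-0.5, -2.6, 0.3]
gripper_width: 0.0
```

```bash
python3 - <<'E'
from h import *
s=telemetry.state();print(s['force'],(s['tcp_pos']-KN)@U)
save('wrist','w3.png')
E
```

```text
[-0.45006907 -2.56179115  0.25744094] -0.1768305611677954
```

View pics/w3.png

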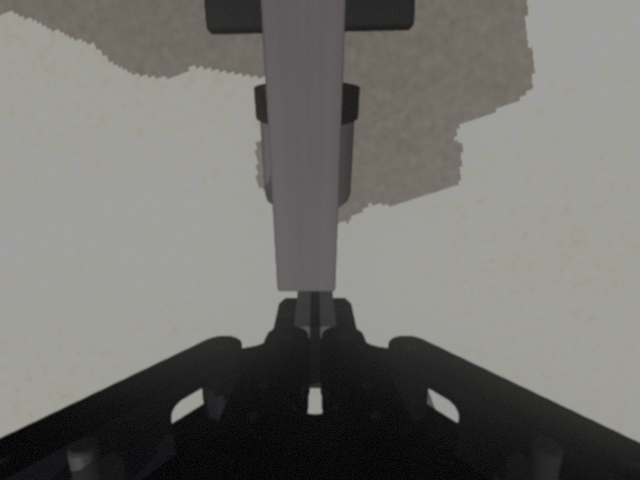

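jog_arm --pt "-0.001 -0.001 0 0 0 0 1" --pt "-0.002 -0.002 0 0 0 0 1" --pt "-0.002 -0.003 0 0 0 0 1" --pt "-0.002 -0.004 0 0 0 0 1" --pt "-0.002 -0.005 0 0 0 0 1" --pt "-0.002 -0.006 0 0 0 0 1"

```text
t: 4.57
tcp_pos: [0.529, -0.2686, 0.1021]
orientation: [[0.95, -0.313, 0.0], [-0.313, -0.95, -0.0], [0.0, 0.0, -1.0]]
force: [-1.5, -1.4, 0.3]
gripper_width: -0.001
```

```bash
cat >> h.py <<'E'
def both(fn):
    a=snapshot('scene');b=snapshot('side')
    u=lambda im,r0,r1,c0,c1,s:cv2.resize(im[r0:r1,c0:c1],None,fx=s,fy=s,interpolation=cv2.INTER_CUBIC)
    cv2.imwrite('pics/'+fn,np.vstack([u(a,190,262,220,370,4),u(b,215,287,290,440,4)])[:,:,::-1])
E
python3 - <<'E'
from h import *
s=telemetry.state();print(s['force'],(s['tcp_pos']-KN)@U)
both('b4.png')
E
```

```text
[-1.47144343 -1.38918908  0.27795769] -0.17052326396335524
```

View pics/b4.png

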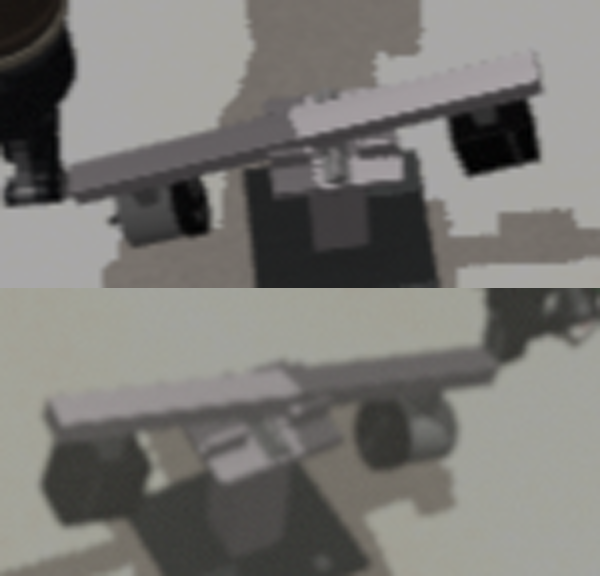

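```bash
cat >> h.py <<'E'
from scipy.optimize import least_squares
def bpt(p,c,th,x0=0,dz=0):
    # th>0: +y end up
    ex=np.array([U[1],-U[0],0]); y,z=p[1]-c,p[2]
    a=y*np.cos(th)-z*np.sin(th); h=y*np.sin(th)+z*np.cos(th)
    return KN+ex*(p[0]+x0)+U*a+np.array([0,0,h])
def ov(fn,c,th):
    E=[(i,j) for i in range(8) for j in range(i) if bin(i^j).count('1')==1]
    C=[[(.011 if i&1 else -.011),(.15 if i&2 else -.15),(.016 if i&4 else 0)] for i in range(8)]
    out=[]
    for n,(r0,c0) in [('scene',(190,220)),('side',(215,290))]:
        im=snapshot(n)[r0:r0+72,c0:c0+150]; im=cv2.resize(im,None,fx=5,fy=4,interpolation=cv2.INTER_CUBIC).copy()
        q=[proj(n,bpt(p,c,th)) for p in C]
        for i,j in E:
            if c is not None: cv2.line(im,*[(int((v[1]-c0+.5)*5),int((v[0]-r0+.5)*4)) for v in (q[i],q[j])],(255,0,0) ,1)
        out.append(im)
    cv2.imwrite('pics/'+fn,np.vstack(out)[:,:,::-1])
def fit(obs):
    f=lambda v:np.concatenate([proj(n,bpt(p,v[0],v[1]))-np.array(rc)+np.array([v[2],v[3]])*(n=='scene')+np.array([v[4],v[5]])*(n=='side') for n,p,rc in obs]+[v[2:]*0.5])
    r=least_squares(f,[0,.1,0,0,0,0]); print('c,th',r.x.round(4),'res',np.abs(r.fun).max().round(2)); return r.x
E
python3 - <<'E'
from h import *
A=lambda x,y:(190+y/4-.5,220+x/4-.5)
B=lambda x,y:(215+(y-288)/4-.5,290+x/4-.5)
h,l=.011,.15
obs=[('scene',(-h,l,.016),A(535,52)),('scene',(h,l,.016),A(541,80)),('scene',(h,-l,.016),A(78,187)),('scene',(-h,-l,.016),A(72,166)),
('side',(-h,l,.016),B(50,410)),('side',(h,l,.016),B(46,397)),('side',(-h,-l,.016),B(492,360))]
v=fit(obs); ov('o4.png',v[0],v[1])
E
```

```text
c,th [ 0.0081  0.2643 -0.1467  0.2307 -2.282  -1.0246] res 2.48
```

View pics/o4.png

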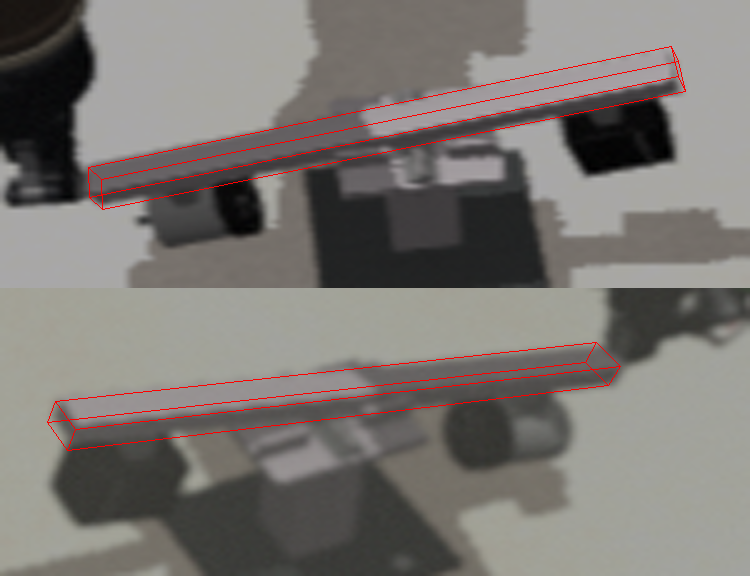

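```bash
python3 - <<'E'
from h import *
for n in ('scene','side'):
  for th in (-.22,-.1,0,.1,.22):
    for c in (.022,.008):
      a=proj(n,bpt((-.011,.15,.016),c,th));b=proj(n,bpt((-.011,-.15,.016),c,th)); print(n,th,c,a.round(1),b.round(1),'slope',((a-b)[0]/(a-b)[1]).round(3))
E
```

```text
scene -0.22 0.022 [216.8 350.7] [213.4 228.2] slope 0.028
scene -0.22 0.008 [216.9 356. ] [213.6 234.3] slope 0.028
scene -0.1 0.022 [213.2 351.2] [218.5 227.5] slope -0.042
scene -0.1 0.008 [213.  356.7] [218.2 233.5] slope -0.042
scene 0 0.022 [210.3 351.1] [222.6 227.8] slope -0.1
scene 0 0.008 [209.7 356.7] [222.  233.7] slope -0.1
scene 0.1 0.022 [207.3 350.4] [226.5 228.8] slope -0.158
scene 0.1 0.008 [206.4 356.1] [225.6 234.5] slope -0.158
scene 0.22 0.022 [203.9 348.9] [231.  230.9] slope -0.23
scene 0.22 0.008 [202.6 354.6] [229.8 236.3] slope -0.23
side -0.22 0.022 [268.2 307. ] [209.8 421.9] slope -0.509
side -0.22 0.008 [271.1 301.5] [212.4 416.7] slope -0.509
side -0.1 0.022 [263.9 306.7] [215.3 422.3] slope -0.421
side -0.1 0.008 [266.4 300.9] [217.5 417.2] slope -0.421
side 0 0.022 [260.1 307. ] [220.2 421.9] slope -0.347
side 0 0.008 [262.1 301.1] [221.9 416.9] slope -0.347
side 0.1 0.022 [256.  307.8] [225.1 420.9] slope -0.273
side 0.1 0.008 [257.6 301.9] [226.4 416.1] slope -0.273
side 0.22 0.022 [250.9 309.6] [231.2 419. ] slope -0.18
side 0.22 0.008 [251.9 303.7] [232.  414.5] slope -0.18
```

jog_arm --pt "0 -0.001 0 0 0 0 1" --pt "0 -0.002 0 0 0 0 1" --pt "0 -0.003 0 0 0 0 1" --pt "0 -0.004 0 0 0 0 1" --pt "0 -0.005 0 0 0 0 1" --pt "0 -0.006 0 0 0 0 1" --pt "0 -0.006 0 0 0 0 1"

```text
t: 5.35
tcp_pos: [0.5309, -0.2627, 0.1022]
orientation: [[0.95, -0.313, 0.0], [-0.313, -0.95, 0.0], [0.0, -0.0, -1.0]]
force: [-0.7, -2.7, 0.8]
gripper_width: -0.002
```

```bash
python3 - <<'E'
from h import *
s=telemetry.state();print(s['force'],(s['tcp_pos']-KN)@U)
ov('o5.png',0.003,.22)
E
```

```text
[-0.70298156 -2.70303241  0.83578965] -0.16428964206568697
```

View pics/o5.png

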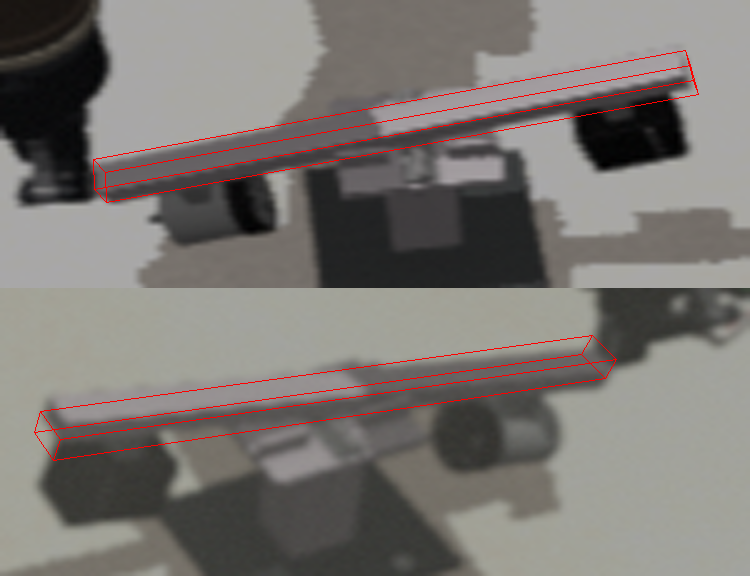

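jog_arm --pt "0 -0.001 0 0 0 0 1" --pt "0 -0.002 0 0 0 0 1" --pt "0 -0.003 0 0 0 0 1" --pt "0 -0.004 0 0 0 0 1" --pt "0 -0.005 0 0 0 0 1" --pt "0 -0.006 0 0 0 0 1" --pt "0 -0.006 0 0 0 0 1"

```text
t: 6.03
tcp_pos: [0.5328, -0.257, 0.1022]
orientation: [[0.95, -0.313, 0.0], [-0.313, -0.95, 0.0], [0.0, -0.0, -1.0]]
force: [-1.1, -2.6, 0.5]
gripper_width: -0.001
```

```bash
python3 - <<'E'
from h import *
s=telemetry.state();print(s['force'],(s['tcp_pos']-KN)@U)
ov('o6.png',-0.003,.22)
E
```

```text
[-1.13760466 -2.63304773  0.45344848] -0.1583162870898519
```

View pics/o6.png

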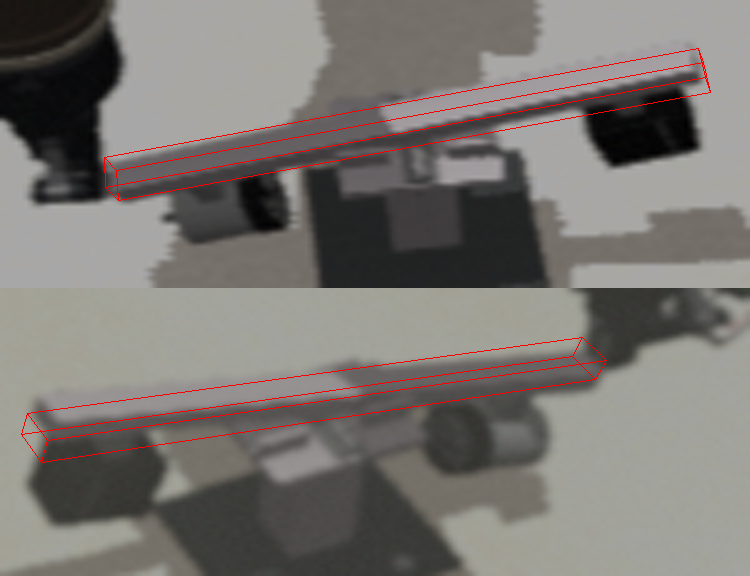

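jog_arm --pt "0 0.003 0 0 0 0 1" --pt "0 0.006 0 0 0 0 1" --pt "0 0.006 0 0 0 0 1" --pt "0 0.006 0 0 0 0 1" --pt "0 0.006 0 0 0 0 1" --pt "0 0.006 0 0 0 0 1"

```text
t: 6.63
tcp_pos: [0.5309, -0.2627, 0.1022]
orientation: [[0.95, -0.313, 0.0], [-0.313, -0.95, 0.0], [0.0, -0.0, -1.0]]
force: [0.2, 0.1, 0.4]
gripper_width: 0.0
```

```bash
python3 - <<'E'
from h import *
s=telemetry.state();print(s['force'],(s['tcp_pos']-KN)@U)
save('wrist','w7.png')
ov('o7.png',-0.003,.22)
E
```

```text
[0.23238211 0.12195012 0.42700083] -0.16434322902056714
```

View pics/o7.png

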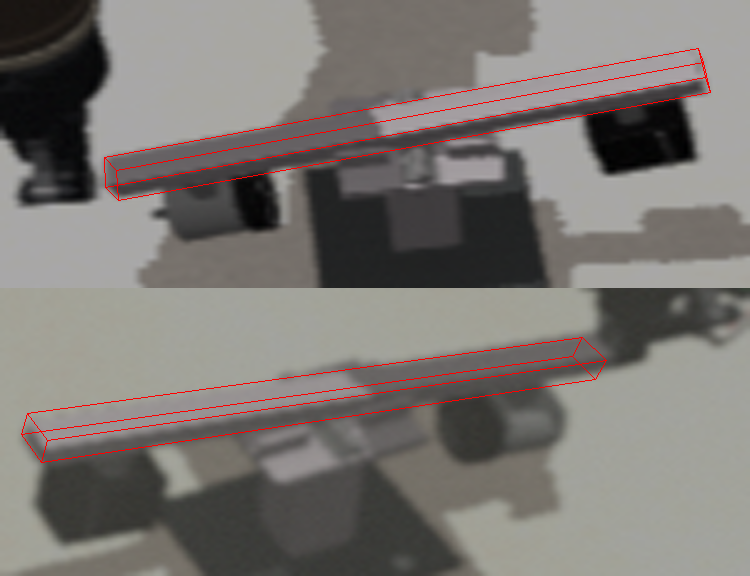

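View pics/w7.png

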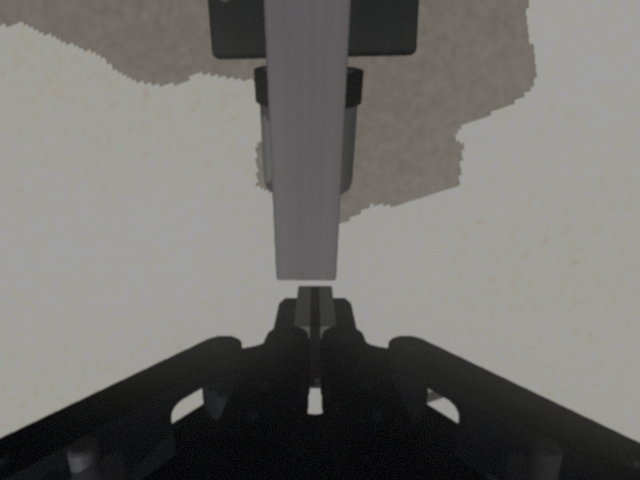

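jog_arm --pt "0 -0.004 0 0 0 0 1" --pt "0 -0.006 0 0 0 0 1" --pt "0 -0.0075 0 0 0 0 1" --pt "0 -0.009 0 0 0 0 1" --pt "0 -0.0105 0 0 0 0 1" --pt "0 -0.012 0 0 0 0 1" --pt "0 -0.012 0 0 0 0 1" --pt "0 -0.008 0 0 0 0 1"

```text
t: 7.45
tcp_pos: [0.5338, -0.2542, 0.1022]
orientation: [[0.95, -0.312, 0.0], [-0.312, -0.95, 0.001], [0.0, -0.001, -1.0]]
force: [0.1, 0.0, 0.5]
gripper_width: 0.001
```

jog_arm --pt "0 0.003 0 0 0 0 1" --pt "0 0.003 0 0 0 0 1" --pt "0 0.003 0 0 0 0 1" --pt "0 0.003 0 0 0 0 1" --pt "0 0.003 0 0 0 0 1" --pt "0 0.003 0 0 0 0 1"

```text
t: 7.95
tcp_pos: [0.5325, -0.258, 0.1022]
orientation: [[0.95, -0.313, 0.0], [-0.313, -0.95, 0.0], [0.0, -0.0, -1.0]]
force: [-0.0, -0.3, 0.7]
gripper_width: 0.008
```

```bash
python3 - <<'E'
from h import *
s=telemetry.state();print(s['force'],(s['tcp_pos']-KN)@U)
ov('o8.png',-0.009,.22)
E
```

```text
[-0.04334552 -0.31359298  0.6795841 ] -0.1594461417606762
```

View pics/o8.png

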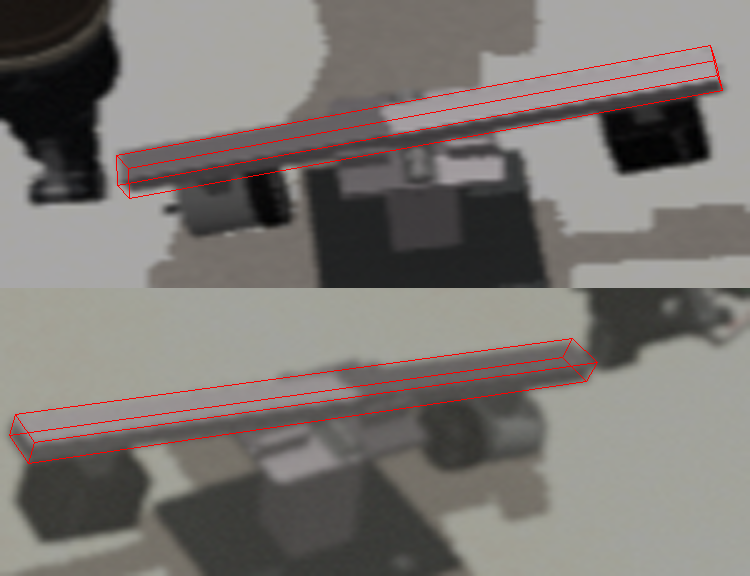

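jog_arm --pt "0 -0.004 0 0 0 0 1" --pt "0 -0.006 0 0 0 0 1" --pt "0 -0.0075 0 0 0 0 1" --pt "0 -0.0085 0 0 0 0 1" --pt "0 -0.0095 0 0 0 0 1" --pt "0 -0.0105 0 0 0 0 1" --pt "0 -0.0105 0 0 0 0 1" --pt "0 -0.006 0 0 0 0 1"

```text
t: 8.72
tcp_pos: [0.5347, -0.2515, 0.1022]
orientation: [[0.95, -0.312, 0.0], [-0.312, -0.95, 0.001], [0.0, -0.001, -1.0]]
force: [-0.3, 0.7, 0.4]
gripper_width: -0.003
```

jog_arm --pt "0 0.004 0 0 0 0 1" --pt "0 0.004 0 0 0 0 1" --pt "0 0.004 0 0 0 0 1" --pt "0 0.004 0 0 0 0 1" --pt "0 0.004 0 0 0 0 1" --pt "0 0.004 0 0 0 0 1" --pt "0 0.004 0 0 0 0 1" --pt "0 0.004 0 0 0 0 1"

```text
t: 9.38
tcp_pos: [0.5331, -0.2562, 0.1022]
orientation: [[0.95, -0.313, 0.0], [-0.313, -0.95, 0.0], [0.0, -0.0, -1.0]]
force: [-0.5, 0.3, 0.2]
gripper_width: 0.006
```

```bash
python3 - <<'E'
from h import *
s=telemetry.state();print(s['force'],(s['tcp_pos']-KN)@U)
ov('o9.png',-0.012,.1)
E
```

```text
[-0.47783734  0.29497391  0.21196059] -0.15746628369906784
```

View pics/o9.png

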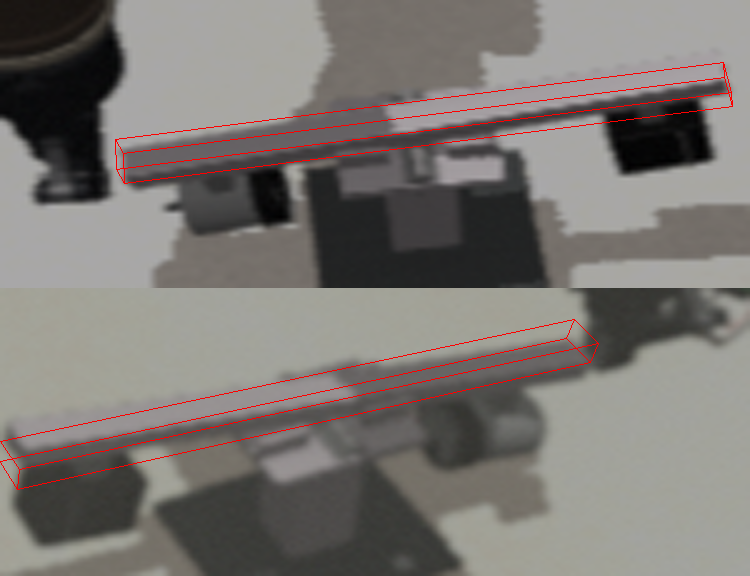

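```bash
cat >> h.py <<'E'
from scipy.ndimage import map_coordinates, gaussian_filter
# calibrated by offsets per camera
def tilt(c=-.012,verbose=True):
    out=[]
    for n in ('scene','side'):
        im=cv2.cvtColor(snapshot(n),cv2.COLOR_RGB2GRAY).astype(float); im=gaussian_filter(im,.7)
        edges=[(-.011,.016),(.011,.0),(.011,.016)] if n=='scene' else [(.011,.016),(-.011,0),(-.011,.016)]
        gy=np.gradient(im,axis=0)
        ts=np.linspace(-.145,.145,120); best=[]
        for th in np.arange(-.28,.285,.01):
            S=[]
            for dr in np.arange(-2.5,2.6,.5):
                tot=0
                for (x,z) in edges:
                    q=np.array([proj(n,bpt((x,t,z),c,th)) for t in (ts[0],ts[-1])])
                    rr=np.linspace(q[0,0],q[1,0],120)+dr; cc=np.linspace(q[0,1],q[1,1],120)
                    tot+=np.abs(map_coordinates(gy,[rr,cc],order=1)).clip(0,25).mean()
                S.append(tot)
            best.append((max(S),th,np.arange(-2.5,2.6,.5)[int(np.argmax(S))]))
        best.sort(reverse=True); out.append([(round(b[1],2),round(b[0],1),b[2]) for b in best[:3]])
    if verbose: print(round(telemetry.state()['t'],2),'scene',out[0],'side',out[1])
    return out
E
time python3 -c "
from h import *
tilt()"
```

```text
Traceback (most recent call last):
  File "h.py", line 69, in tilt
    q=np.array([proj(n,bpt((x,t,z),c,th)) for t in (ts[0],ts[-1])])
                ~~~~^^^^^^^^^^^^^^^^^^^^^
  File "h.py", line 11, in proj
    K,R,t=P(name); p=K@(R@np.array(X)+t); return np.array([p[1]/p[2],p[0]/p[2]])
          ~^^^^^^
  File "h.py", line 9, in P
    c=camera_params(name); K=np.array(c['camera_matrix']);R=np.array(c['R']);t=np.array(c['t']); return K,R,t
ValueError: time passes only in moves, steps and waits

real	0m7.144s
user	0m4.164s
sys	0m0.343s
```

```bash
python3 - <<'E'
s=open('h.py').read()
s=s.replace("def P(name):\n","_c={}\ndef P(name):\n    if name in _c and name!='wrist': return _c[name]\n    _c[name]=P0(name); return _c[name]\ndef P0(name):\n",1)
open('h.py','w').write(s)
E
python3 -c "
from h import *
tilt()"
```

```text
9.63 scene [(np.float64(0.19), np.float64(43.6), np.float64(0.0)), (np.float64(0.2), np.float64(43.6), np.float64(-0.5)), (np.float64(0.18), np.float64(43.4), np.float64(0.0))] side [(np.float64(0.21), np.float64(29.2), np.float64(0.5)), (np.float64(0.22), np.float64(28.6), np.float64(0.5)), (np.float64(0.2), np.float64(28.6), np.float64(0.5))]
```

jog_arm --pt "0 -0.004 0 0 0 0 1" --pt "0 -0.007 0 0 0 0 1" --pt "0 -0.0085 0 0 0 0 1" --pt "0 -0.0095 0 0 0 0 1" --pt "0 -0.0105 0 0 0 0 1" --pt "0 -0.0115 0 0 0 0 1" --pt "0 -0.0115 0 0 0 0 1" --pt "0 -0.007 0 0 0 0 1"

```text
t: 10.3
tcp_pos: [0.5356, -0.2485, 0.1022]
orientation: [[0.95, -0.312, 0.0], [-0.312, -0.95, 0.001], [0.0, -0.001, -1.0]]
force: [0.2, 0.7, -0.4]
gripper_width: -0.005
```

jog_arm --pt "0 0.004 0 0 0 0 1" --pt "0 0.004 0 0 0 0 1" --pt "0 0.004 0 0 0 0 1" --pt "0 0.004 0 0 0 0 1" --pt "0 0.004 0 0 0 0 1" --pt "0 0.004 0 0 0 0 1" --pt "0 0.004 0 0 0 0 1" --pt "0 0.004 0 0 0 0 1"

```text
t: 10.97
tcp_pos: [0.534, -0.2533, 0.1022]
orientation: [[0.95, -0.313, 0.0], [-0.313, -0.95, 0.0], [0.0, -0.0, -1.0]]
force: [0.9, -0.3, -0.6]
gripper_width: -0.0
```

```bash
python3 - <<'E'
from h import *
s=telemetry.state();print(s['force'],(s['tcp_pos']-KN)@U)
save('wrist','w10.png')
tilt(-.015);tilt(-.015);tilt(-.015)
ov('o10.png',-0.015,.15)
E
```

```text
[ 0.85614032 -0.34527457 -0.5642011 ] -0.15447441300087478
11.12 scene [(np.float64(0.01), np.float64(43.9), np.float64(-0.5)), (np.float64(0.02), np.float64(43.9), np.float64(-0.5)), (np.float64(0.0), np.float64(43.3), np.float64(-0.5))] side [(np.float64(0.04), np.float64(28.7), np.float64(0.0)), (np.float64(0.05), np.float64(28.7), np.float64(0.0)), (np.float64(0.06), np.float64(28.0), np.float64(0.5))]
11.22 scene [(np.float64(0.05), np.float64(44.5), np.float64(-0.5)), (np.float64(0.04), np.float64(44.2), np.float64(-0.5)), (np.float64(0.06), np.float64(44.1), np.float64(-0.5))] side [(np.float64(0.08), np.float64(28.9), np.float64(0.0)), (np.float64(0.09), np.float64(28.8), np.float64(0.5)), (np.float64(0.07), np.float64(28.6), np.float64(0.0))]
11.32 scene [(np.float64(0.09), np.float64(44.8), np.float64(-0.5)), (np.float64(0.08), np.float64(44.5), np.float64(-0.5)), (np.float64(0.1), np.float64(44.0), np.float64(-0.5))] side [(np.float64(0.12), np.float64(29.3), np.float64(0.5)), (np.float64(0.11), np.float64(28.8), np.float64(0.0)), (np.float64(0.13), np.float64(28.8), np.float64(0.5))]
```

View pics/o10.png

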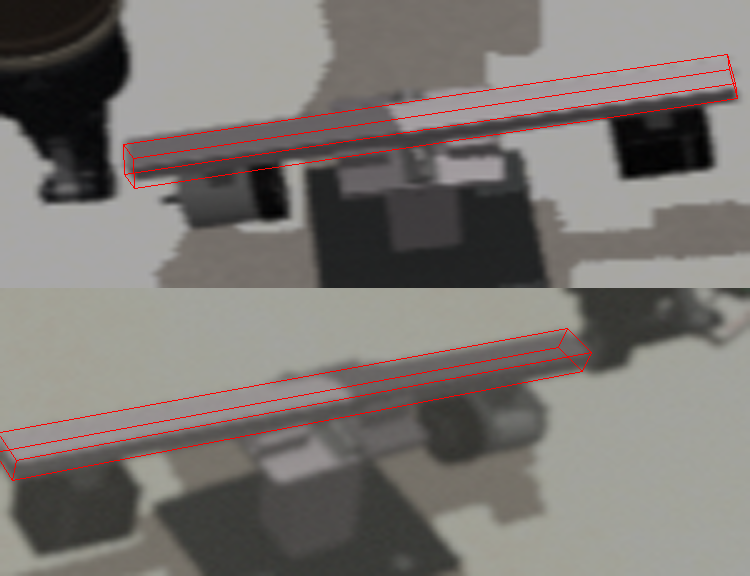

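View pics/w10.png

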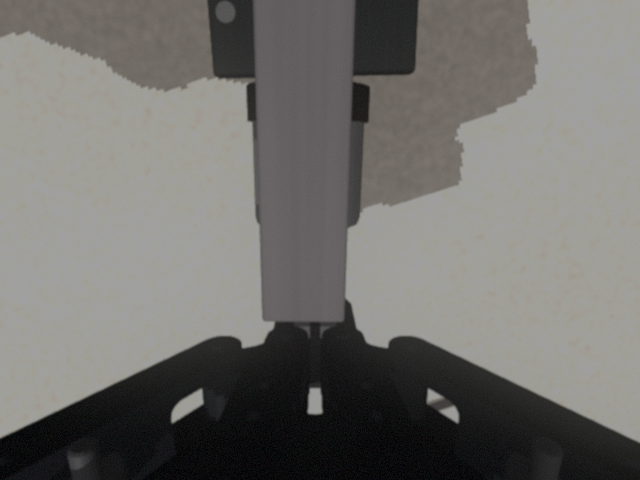

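jog_arm --pt "0 0.005 0 0 0 0 1" --pt "0 0.01 0 0 0 0 1" --pt "0 0.01 0 0 0 0 1" --pt "0 0.01 0 0 0 0 1" --pt "0 0.01 0 0 0 0 1" --pt "0 0.01 0 0 0 0 1" --pt "0 0.01 0 0 0 0 1" --pt "0 0.01 0 0 0 0 1"

```text
t: 12.08
tcp_pos: [0.5309, -0.2628, 0.1022]
orientation: [[0.95, -0.313, 0.0], [-0.313, -0.95, 0.0], [0.0, -0.0, -1.0]]
force: [-0.4, 0.3, -0.5]
gripper_width: 0.001
```

jog_arm --pt "0 0 0 0 0 0 1" --pt "0 0 0 0 0 0 1" --pt "0 0 0 0 0 0 1" --pt "0 0 0 0 0 0 1" --pt "0 0 0 0 0 0 1" --pt "0 0 0 0 0 0 1" --pt "0 0 0 0 0 0 1" --pt "0 0 0 0 0 0 1"

```text
t: 12.75
tcp_pos: [0.5308, -0.263, 0.1022]
orientation: [[0.95, -0.313, 0.0], [-0.313, -0.95, -0.0], [0.0, 0.0, -1.0]]
force: [0.7, -0.5, 0.5]
gripper_width: 0.001
```

```bash
cat >> h.py <<'E'
def series(n,c):
    for i in range(n):
        o=tilt(c,False); print(round(telemetry.state()['t'],2),o[0][0][0],o[1][0][0])
E
python3 - <<'E'
from h import *
series(10,-.014)
E
```

```text
12.85 0.09 0.11
12.95 0.09 0.11
13.05 0.09 0.11
13.15 0.09 0.11
13.25 0.09 0.11
13.35 0.09 0.11
13.45 0.09 0.11
13.55 0.09 0.11
13.65 0.09 0.11
13.75 0.09 0.11
```

```bash
python3 - <<'E'
from h import *
s=telemetry.state();print((s['tcp_pos']-KN)@U, s['tcp_pos'])
E
```

```text
-0.16458893944809713 [ 0.53081474 -0.2629224   0.1021541 ]
```

jog_arm --pt "0 0 -0.016 0 0 0 1" --pt "0 -0.006 -0.016 0 0 0 1" --pt "0 -0.012 -0.016 0 0 0 1" --pt "0 -0.015 -0.016 0 0 0 1" --pt "0 -0.0165 -0.016 0 0 0 1" --pt "0 -0.0175 -0.016 0 0 0 1" --pt "0 -0.0185 -0.016 0 0 0 1" --pt "0 -0.0185 -0.016 0 0 0 1"

```text
t: 14.42
tcp_pos: [0.5364, -0.2455, 0.1178]
orientation: [[0.95, -0.313, -0.001], [-0.313, -0.95, -0.0], [-0.001, 0.0, -1.0]]
force: [-0.6, -1.0, 0.1]
gripper_width: -0.0
```

```bash
python3 - <<'E'
from h import *
s=telemetry.state();print((s['tcp_pos']-KN)@U, s['tcp_pos'],s['force'])
tilt(-.0165)
E
```

```text
-0.1462610389929731 [ 0.5363825  -0.24545991  0.11783217] [-0.63473826 -1.03342323  0.0571979 ]
14.52 scene [(np.float64(0.1), np.float64(44.6), np.float64(-0.5)), (np.float64(0.09), np.float64(44.5), np.float64(-0.5)), (np.float64(0.08), np.float64(43.9), np.float64(-0.5))] side [(np.float64(0.1), np.float64(28.1), np.float64(0.0)), (np.float64(0.11), np.float64(27.8), np.float64(0.5)), (np.float64(0.09), np.float64(27.5), np.float64(0.0))]
```

Just about at contact. Push on about 3 mm and release.

jog_arm --pt "0 -0.001 0 0 0 0 1" --pt "0 -0.002 0 0 0 0 1" --pt "0 -0.003 0 0 0 0 1" --pt "0 -0.003 0 0 0 0 1" --pt "0 0.003 0 0 0 0 1" --pt "0 0.015 0 0 0 0 1" --pt "0 0.02 0 0 0 0 1" --pt "0 0.02 0 0 0 0 1"

```text
t: 15.18
tcp_pos: [0.5293, -0.2669, 0.118]
orientation: [[0.949, -0.316, -0.001], [-0.316, -0.949, -0.001], [-0.0, 0.001, -1.0]]
force: [0.7, 0.4, 0.2]
gripper_width: 0.002
```

jog_arm --pt "0 0 0 0 0 0 1" --pt "0 0 0 0 0 0 1" --pt "0 0 0 0 0 0 1" --pt "0 0 0 0 0 0 1" --pt "0 0 0 0 0 0 1" --pt "0 0 0 0 0 0 1" --pt "0 0 0 0 0 0 1" --pt "0 0 0 0 0 0 1"

```text
t: 15.85
tcp_pos: [0.5304, -0.2643, 0.1182]
orientation: [[0.95, -0.313, 0.0], [-0.313, -0.95, -0.0], [0.0, 0.0, -1.0]]
force: [-1.0, 0.3, -0.3]
gripper_width: 0.0
```

```bash
python3 - <<'E'
from h import *
series(10,-.018)
E
```

```text
15.95 -0.03 0.0
16.05 0.01 0.03
16.15 0.03 0.05
16.25 0.04 0.04
16.35 0.03 0.02
16.45 0.01 0.0
16.55 -0.02 -0.03
16.65 -0.06 -0.06
16.75 -0.09 -0.08
16.85 -0.09 -0.08
```

```bash
python3 - <<'E'
from h import *
rel([0.57,0.32,0.25],45)
E
```

```text
shift [-0.1453 -0.5674 -0.1319] rot [  0.    -0.   -63.25] t 16.85
```

jog_arm --pt "0 0.002 -0.02 0 0 0 0" --pt "0 0.002 -0.05 0 0 0 0" --pt "0 0.002 -0.08 0 0 0 0" --pt "0 0.002 -0.11 0 0 0 0" --pt "0 0.002 -0.14 0 0 0 0" --pt "0 0.002 -0.17 0 0 0 0" --pt "0 0.002 -0.19 0 0 0 0" --pt "0 0.002 -0.19 0 0 0 0"

```text
t: 17.52
tcp_pos: [0.5316, -0.2667, 0.3132]
orientation: [[0.95, -0.313, 0.007], [-0.313, -0.95, -0.003], [0.008, 0.001, -1.0]]
force: [1.0, 1.1, -0.4]
gripper_width: 0.5
```

```bash
python3 - <<'E'
from h import *
rel([0.57,0.32,0.25],45)
series(12,-.018)
E
```

```text
shift [-0.1477 -0.5692  0.0617] rot [  0.28  -0.37 -63.25] t 17.52
17.62 -0.02 -0.01
17.72 -0.02 -0.02
17.82 -0.03 -0.02
17.92 -0.03 -0.02
18.02 -0.03 -0.03
18.12 -0.03 -0.03
18.22 -0.03 -0.03
18.32 -0.03 -0.03
18.42 -0.03 -0.03
18.52 -0.03 -0.03
18.62 -0.03 -0.03
18.72 -0.03 -0.03
```

jog_arm --pt "-0.01 -0.04 0 0 0 -7 0" --pt "-0.02 -0.08 0 0 0 -14 0" --pt "-0.03 -0.12 0 0 0 -21 0" --pt "-0.04 -0.16 0 0 0 -28 0" --pt "-0.05 -0.2 0 0 0 -35 0" --pt "-0.06 -0.24 0 0 0 -42 0" --pt "-0.07 -0.28 0 0 0 -49 0" --pt "-0.08 -0.32 0 0 0 -56 0"

```text
t: 19.38
tcp_pos: [0.5538, 0.0645, 0.3085]
orientation: [[0.787, 0.617, 0.001], [0.617, -0.787, -0.0], [0.0, 0.001, -1.0]]
force: [1.6, -0.5, -0.1]
gripper_width: 0.497
```

```bash
python3 - <<'E'
from h import *
rel([0.57,0.32,0.25],45)
E
```

```text
shift [ 0.1703 -0.1911  0.0584] rot [ 0.04 -0.02 -6.92] t 19.38
```

jog_arm --pt "0.025 -0.03 0.01 0 0 -3 0" --pt "0.05 -0.055 0.02 0 0 -5 0" --pt "0.075 -0.085 0.03 0 0 -7 0" --pt "0.1 -0.11 0.04 0 0 -7 0" --pt "0.125 -0.14 0.05 0 0 -7 0" --pt "0.15 -0.17 0.058 0 0 -7 0" --pt "0.17 -0.191 0.058 0 0 -7 0" --pt "0.17 -0.191 0.058 0 0 -7 0"

```text
t: 20.05
tcp_pos: [0.5688, 0.3254, 0.2494]
orientation: [[0.705, 0.71, -0.002], [0.71, -0.705, 0.004], [0.001, -0.005, -1.0]]
force: [-1.1, -0.2, -0.0]
gripper_width: 0.501
```

```bash
python3 - <<'E'
from h import *
np.set_printoptions(precision=4,suppress=True)
rel([0.57,0.32,0.25],45)
save('wrist','w11.png')
for q in nets.mark_of('wrist','marker_center'): print(q, onz('wrist',q['point'],.0215))
print(proj('wrist',[.4964,.376,.0215]),proj('wrist',[.5706,.3743,.027]))
E
```

```text
shift [-0.003   0.0046 -0.0007] rot [-0.26 -0.07  0.21] t 20.05
{'point': [183.1, 356.2], 'conf': 0.88} [0.5802 0.3672 0.0215]
{'point': [111.4, 297.3], 'conf': 0.76} [0.4961 0.3738 0.0215]
[109.8076 299.1927] [170.8806 355.3087]
```

View pics/w11.png

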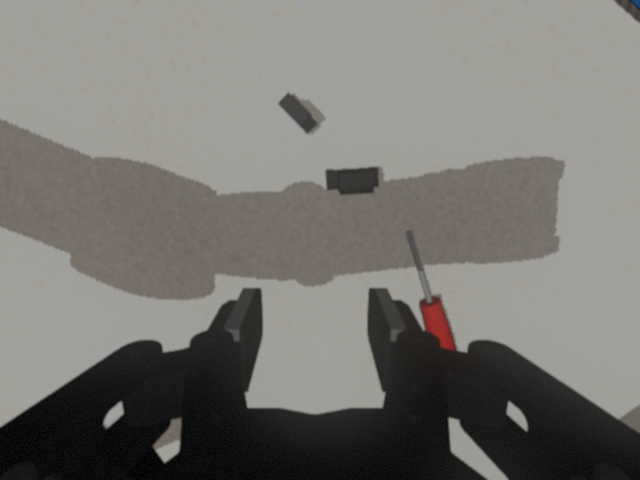

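```bash
python3 - <<'E'
import cv2
im=cv2.imread('pics/w11.png')[80:210,260:400]; cv2.imwrite('pics/w11c.png',cv2.resize(im,None,fx=4.5,fy=4.5,interpolation=cv2.INTER_CUBIC))
E
```

```text
(no output)
```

View pics/w11c.png

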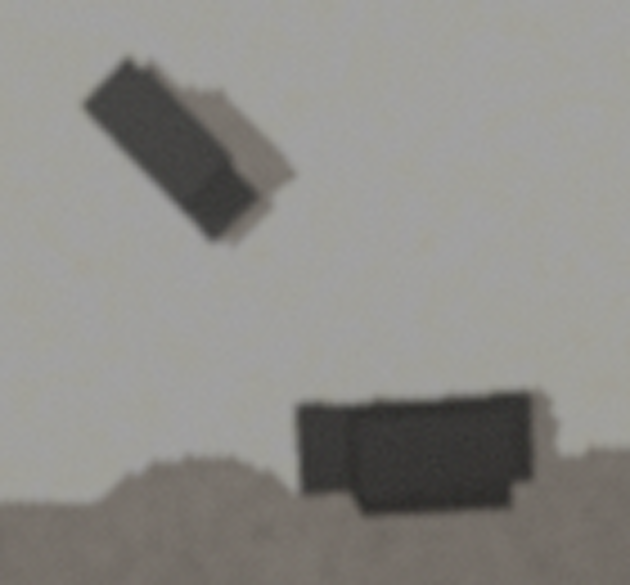

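```bash
cat > ovm.py <<'E'
from h import *
def boxes():
    h=.007; return [((-.019,.019),(-h,h),(.008,.013)),((-.011,.011),(-h,h),(.013,.043)),((-.019,-.014),(-h,h),(0,.008)),((.014,.019),(-h,h),(0,.008))]
def ovm(im,Pm,x,y,yaw,fn,r0,r1,c0,c1,f,z0=0):
    K,R,t=Pm
    cr=cv2.resize(im[r0:r1,c0:c1],None,fx=f,fy=f,interpolation=cv2.INTER_CUBIC).copy()
    a=np.radians(yaw); ex=np.array([np.cos(a),np.sin(a),0]);ey=np.array([-np.sin(a),np.cos(a),0])
    for b in boxes()[:2]:
        C=[np.array([x,y,z0])+ex*b[0][i&1]+ey*b[1][i>>1&1]+np.array([0,0,b[2][i>>2&1]]) for i in range(8)]
        q=[]
        for p in C:
            v=K@(R@p+t); q.append((int((v[0]/v[2]-c0+.5)*f),int((v[1]/v[2]-r0+.5)*f)))
        for i in range(8):
            for j in range(i):
                if bin(i^j).count('1')==1: cv2.line(cr,q[i],q[j],(255,0,0),1)
    cv2.imwrite('pics/'+fn,cr[:,:,::-1])
E
python3 - <<'E'
from ovm import *
Pm=P('wrist'); im=cv2.imread('pics/w11.png')[:,:,::-1]
ovm(im,Pm,.496,.374,-1.5,'m11.png',80,150,260,340,7)
E
```

```text
(no output)
```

View pics/m11.png

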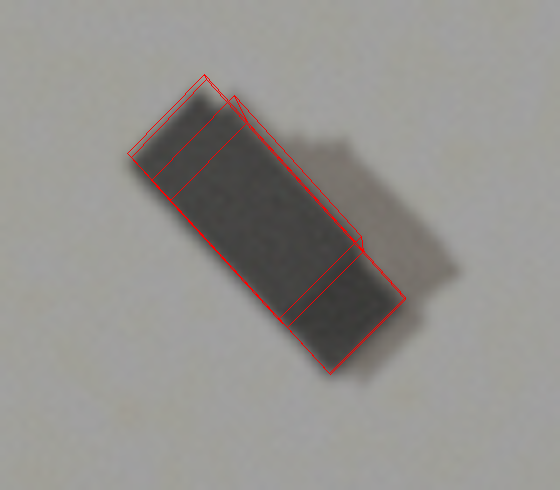

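```bash
python3 - <<'E'
from ovm import *
Pm=P('wrist'); im=snapshot('wrist')
print(telemetry.state()['tcp_pos'])
ovm(im,Pm,.4965,.3735,-1.5,'m12.png',80,150,260,340,7)
E
```

```text
[0.57141815 0.31776725 0.24985207]
```

View pics/m12.png

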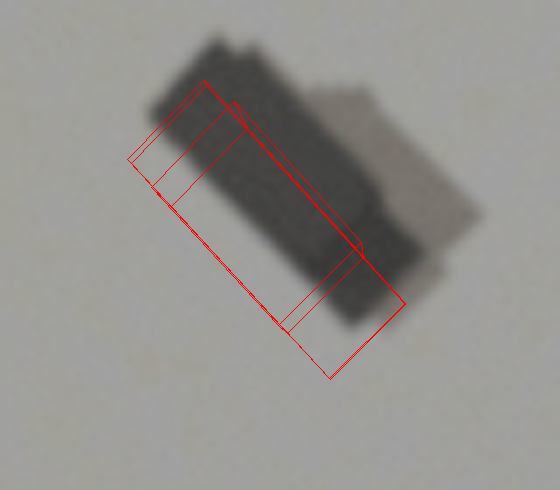

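```bash
python3 - <<'E'
from ovm import *
Pm=P('wrist'); im=snapshot('wrist')
print(telemetry.state()['tcp_pos'])
ovm(im,Pm,.4937,.3804,-1.5,'m13.png',80,150,260,340,7)
rel([.4937,.3804,.12],-1.5)
E
```

```text
[0.57182594 0.31674991 0.25001139]
shift [-0.0107 -0.1003  0.1299] rot [6.00e-02 1.00e-02 4.62e+01] t 20.25
```

View pics/m13.png

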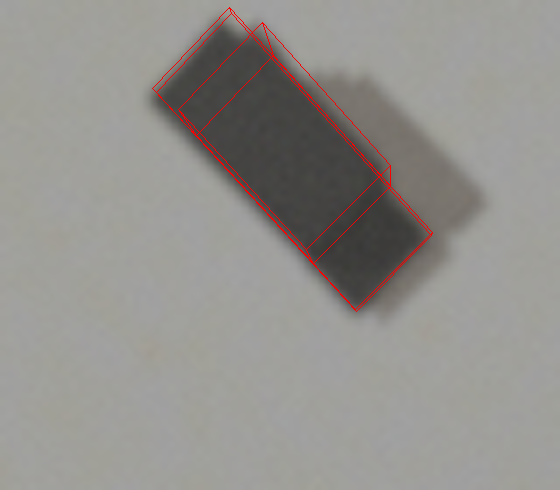

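jog_arm --pt "-0.002 -0.02 0.02 0 0 7 0" --pt "-0.004 -0.04 0.04 0 0 14 0" --pt "-0.006 -0.06 0.06 0 0 21 0" --pt "-0.008 -0.08 0.08 0 0 28 0" --pt "-0.01 -0.1 0.1 0 0 35 0" --pt "-0.01 -0.1 0.12 0 0 42 0" --pt "-0.01 -0.1 0.13 0 0 46.3 0" --pt "-0.01 -0.1 0.13 0 0 46.3 0"

```text
t: 20.92
tcp_pos: [0.4935, 0.3793, 0.1181]
orientation: [[0.999, -0.032, -0.002], [-0.032, -0.999, -0.003], [-0.002, 0.003, -1.0]]
force: [0.7, -0.8, 0.3]
gripper_width: 0.503
```

jog_arm --pt "0 0 0 0 0 0 0" --pt "0 0 0 0 0 0 0" --pt "0 0 0 0 0 0 0" --pt "0 0 0 0 0 0 0"

```text
t: 21.25
tcp_pos: [0.4947, 0.3817, 0.1212]
orientation: [[1.0, -0.027, 0.001], [-0.027, -1.0, 0.001], [0.001, -0.001, -1.0]]
force: [1.0, 0.7, -0.6]
gripper_width: 0.495
```

```bash
python3 - <<'E'
from ovm import *
Pm=P('wrist'); s=telemetry.state(); im=snapshot('wrist')
print(s['tcp_pos'],s['joint_vel'].round(2))
print(proj('wrist',[.494,.381,.03]))
ovm(im,Pm,.494,.381,-1.5,'m14.png',180,400,220,420,3)
rel([.494,.381,.03],-1.5)
E
```

```text
[0.49468572 0.38168883 0.1211904 ] [-0.3   0.2   0.09  0.24 -0.04 -0.15 -0.45]
[255.10377882 312.63408418]
shift [-0.0006  0.0008  0.091 ] rot [-0.05 -0.06 -0.03] t 21.3
```

View pics/m14.png

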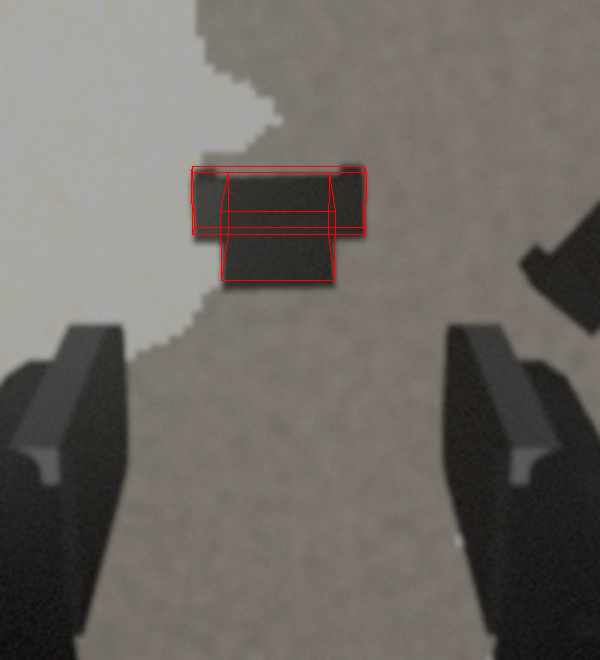

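jog_arm --pt "-0.0005 0.0018 0.03 0 0 0 0" --pt "-0.0005 0.0018 0.055 0 0 0 0" --pt "-0.0005 0.0018 0.075 0 0 0 0" --pt "-0.0005 0.0018 0.091 0 0 0 0" --pt "-0.0005 0.0018 0.091 0 0 0 0" --pt "-0.0005 0.0018 0.091 0 0 0 0" --pt "-0.0005 0.0018 0.091 0 0 0 0"

```text
t: 21.88
tcp_pos: [0.4939, 0.3806, 0.0303]
orientation: [[1.0, -0.027, 0.001], [-0.027, -1.0, 0.001], [0.001, -0.001, -1.0]]
force: [0.4, -0.0, 0.1]
gripper_width: 0.504
```

```bash
python3 - <<'E'
from ovm import *
save('wrist','w15.png')
rel([.494,.380,.03],-1.5); print(telemetry.state()['force'])
E
```

```text
shift [-0.0001  0.0007  0.0007] rot [-0.09 -0.09 -0.04] t 21.93
[-0.14811006 -0.02591315 -0.74793092]
```

View pics/w15.png

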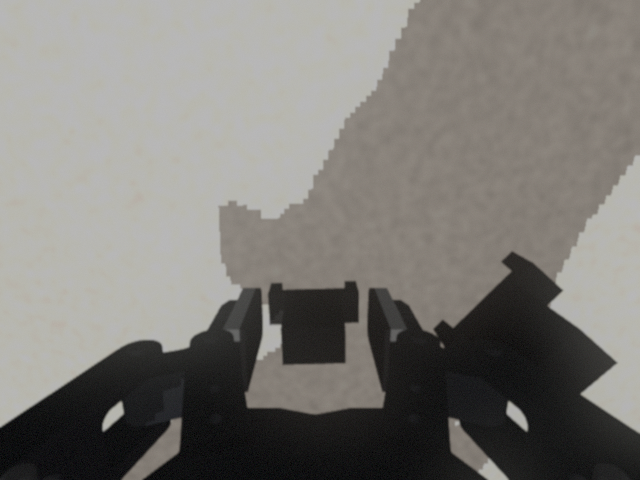

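jog_arm --pt "0 0.0005 0.0005 0 0 0 1" --pt "0 0.0005 0.0005 0 0 0 1" --pt "0 0.0005 0.0005 0 0 0 1" --pt "0 0.0005 0.0005 0 0 0 1" --pt "0 0.0005 0.0005 0 0 0 1" --pt "0 0.0005 0.0005 0 0 0 1" --squeeze 25

```text
t: 22.43
tcp_pos: [0.4939, 0.3799, 0.0298]
orientation: [[1.0, -0.027, 0.002], [-0.027, -1.0, 0.001], [0.001, -0.001, -1.0]]
force: [-0.5, -1.2, 7.7]
gripper_width: 0.253
```

jog_arm --pt "0 0 -0.02 0 0 0 1" --pt "0 0 -0.05 0 0 0 1" --pt "0 0 -0.09 0 0 0 1" --pt "0 0 -0.13 0 0 0 1" --pt "0 0 -0.17 0 0 0 1" --pt "0 0 -0.21 0 0 0 1" --pt "0 0 -0.24 0 0 0 1" --pt "0 0 -0.24 0 0 0 1"

```text
t: 23.1
tcp_pos: [0.495, 0.382, 0.2764]
orientation: [[1.0, -0.027, 0.008], [-0.027, -1.0, 0.007], [0.008, -0.008, -1.0]]
force: [-0.1, -0.0, -0.1]
gripper_width: 0.249
```

```bash
python3 - <<'E'
from ovm import *
save('wrist','w16.png',(240,480,160,480),2)
s=telemetry.state();print(s['tcp_pos'],s['gripper_width'],s['force'])
series(2,-.018)
rel(at(-.09,.27),YAW)
E
```

```text
[0.49438292 0.38095956 0.27295598] 0.2537003046440179 [ 0.31421512 -0.42015134 -0.88346703]
23.25 -0.04 -0.02
23.35 -0.04 -0.02
shift [ 0.0752  0.5685 -0.0019] rot [ 0.13  0.09 16.85] t 23.35
```

View pics/w16.png

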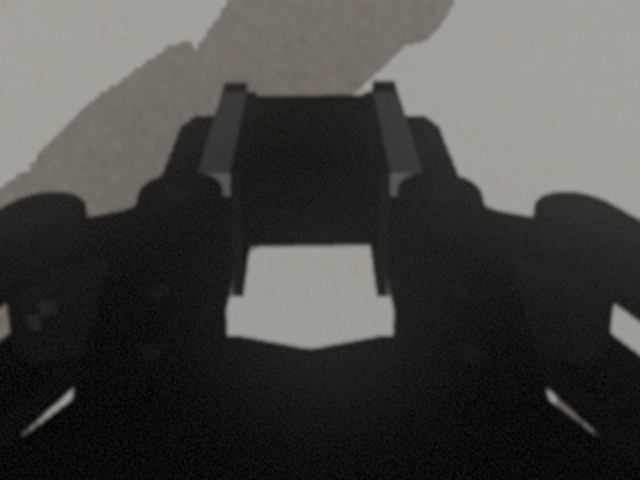

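jog_arm --pt "0.005 0.035 0 0 0 2 1" --pt "0.01 0.07 0 0 0 4 1" --pt "0.015 0.11 0 0 0 6 1" --pt "0.02 0.15 0 0 0 8 1" --pt "0.025 0.19 0 0 0 10 1" --pt "0.03 0.23 0 0 0 12 1" --pt "0.035 0.27 0 0 0 14 1" --pt "0.04 0.31 0 0 0 16.8 1"

```text
t: 24.02
tcp_pos: [0.5241, 0.0663, 0.2673]
orientation: [[0.949, -0.316, -0.002], [-0.316, -0.949, -0.0], [-0.002, 0.001, -1.0]]
force: [0.9, 0.1, 0.6]
gripper_width: 0.252
```

```bash
python3 - <<'E'
from h import *
rel(at(-.09,.27),YAW)
E
```

```text
shift [ 0.1087  0.2356 -0.0027] rot [ 0.06  0.12 -0.03] t 24.02
```

jog_arm --pt "0.015 0.035 0 0 0 0 1" --pt "0.035 0.07 0 0 0 0 1" --pt "0.05 0.105 0 0 0 0 1" --pt "0.07 0.14 0 0 0 0 1" --pt "0.085 0.175 0 0 0 0 1" --pt "0.1 0.205 0 0 0 0 1" --pt "0.107 0.23 0 0 0 0 1" --pt "0.108 0.237 0 0 0 0 1"

```text
t: 24.68
tcp_pos: [0.5513, -0.1964, 0.2666]
orientation: [[0.947, -0.321, -0.004], [-0.321, -0.947, -0.002], [-0.003, 0.003, -1.0]]
force: [-0.6, -1.3, -0.7]
gripper_width: 0.251
```

jog_arm --pt "0 0 0 0 0 0 1" --pt "0 0 0 0 0 0 1" --pt "0 0 0 0 0 0 1" --pt "0 0 0 0 0 0 1" --pt "0 0 0 0 0 0 1" --pt "0 0 0 0 0 0 1"

```text
t: 25.18
tcp_pos: [0.5531, -0.1893, 0.2688]
orientation: [[0.95, -0.313, 0.0], [-0.313, -0.95, 0.0], [0.0, -0.0, -1.0]]
force: [-0.1, 0.3, -0.1]
gripper_width: 0.251
```

```bash
python3 - <<'E'
from h import *
rel(at(-.09,.27),YAW)
Pm=P('wrist');s=telemetry.state(); im=snapshot('wrist'); cv2.imwrite('pics/w17.png',im[:,:,::-1])
np.savez('w17.npz',K=Pm[0],R=Pm[1],t=Pm[2]); print(s['tcp_pos'],s['joint_vel'].round(2))
cv2.imwrite('pics/w17c.png',cv2.resize(im[0:220,220:420],None,fx=3.6,fy=2.7,interpolation=cv2.INTER_CUBIC)[:,:,::-1])
E
```

```text
shift [ 0.0004  0.0023 -0.0012] rot [-0.01 -0.01  0.15] t 25.18
[ 0.55305504 -0.18932646  0.26875105] [ 0.3   0.05  0.32 -0.11 -0.02  0.    0.02]
```

View pics/w17c.png

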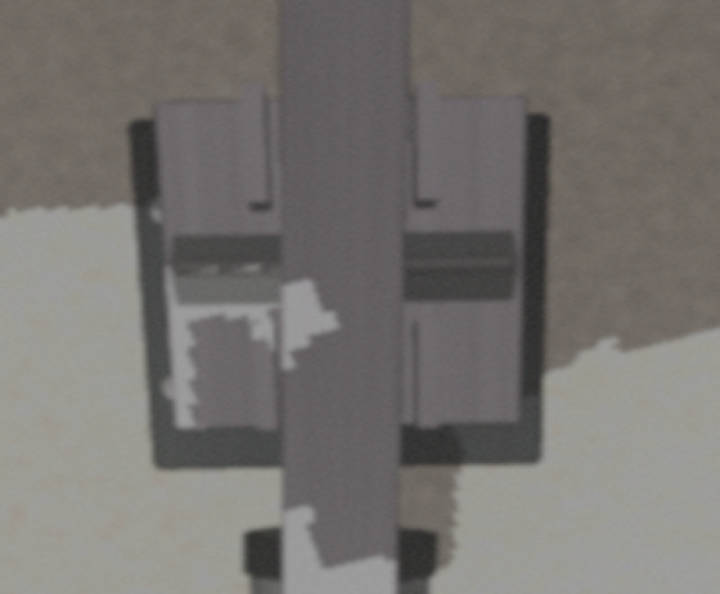

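View pics/w17.png

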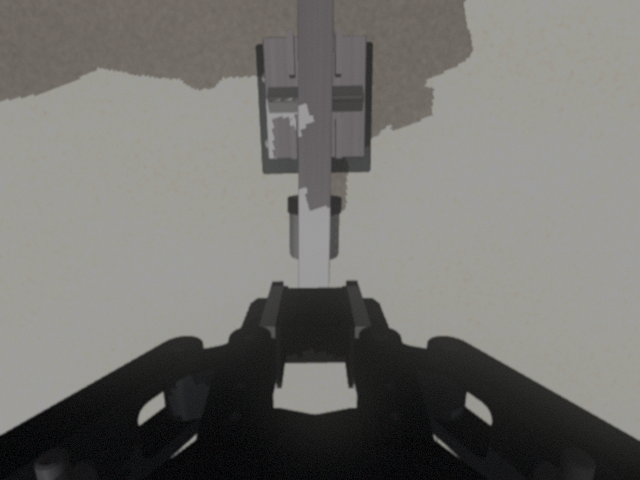

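```bash
python3 - <<'E'
import h
from h import *
np.set_printoptions(precision=4,suppress=True)
d=np.load('w17.npz'); h.P=lambda n:(d['K'],d['R'],d['t'])
f=lambda x,y,z:onz('wrist',(y/2.7-.3,220+x/3.6-.3),z)
a=f(172,268,.125);b=f(515,264,.125);k=(a+b)/2;v=b-a;L=np.linalg.norm(v);v/=L;u=np.array([-v[1],v[0],0])
print(k,L,np.degrees(np.arctan2(v[1],v[0])))
for x,y in [(158,102),(523,97),(178,428),(517,420)]: 
    q=f(x,y,.116);print(q,(q-k)@u,(q-k)@v)
for x,y in [(280,20),(410,20),(283,450),(399,450)]:
    q=f(x,y,.141);print('bar',(q-k)@u,(q-k)@v)
E
```

```text
[ 0.5833 -0.0996  0.125 ] 0.06486625090771332 -17.389016367630905
[ 0.5625 -0.0512  0.116 ] 0.03995333100003175 -0.034246127530714224
[ 0.628  -0.0716  0.116 ] 0.040087076171266195 0.03428758148765493
[ 0.5387 -0.1274  0.116 ] -0.039844082618215 -0.03418744207434604
[ 0.6048 -0.1469  0.116 ] -0.0387391261877614 0.03468386023748513
bar 0.05031240059328069 -0.009965466586684894
bar 0.049995726388601266 0.011874013087840047
bar -0.04432834928654991 -0.011923313726653674
bar -0.04464564434246158 0.009690704639552274
```

```bash
python3 - <<'E'
from h import *
for _ in range(3): snapshot('scene')
Pm=P('wrist');s=telemetry.state(); im=snapshot('wrist')
np.savez('w18.npz',K=Pm[0],R=Pm[1],t=Pm[2]); print(s['tcp_pos'],s['joint_vel'].round(2),telemetry.state()['tcp_pos'])
cv2.imwrite('pics/w18c.png',cv2.resize(im[20:180,240:400],None,fx=4,fy=3.7,interpolation=cv2.INTER_CUBIC)[:,:,::-1])
im=snapshot('scene');cv2.imwrite('pics/s18.png',cv2.resize(im[170:260,250:370],None,fx=6,fy=6,interpolation=cv2.INTER_CUBIC)[:,:,::-1])
print(proj('scene',[.5833,-.0996,.125]),proj('side',[.5833,-.0996,.125]))
E
```

```text
[ 0.55292476 -0.19018613  0.26873138] [ 0.16  0.1  -0.02  0.09 -0.01  0.12 -0.07] [ 0.55292114 -0.19030078  0.26871505]
[222.55973077 302.59375903] [244.57432886 353.07383662]
```

View pics/w18c.png

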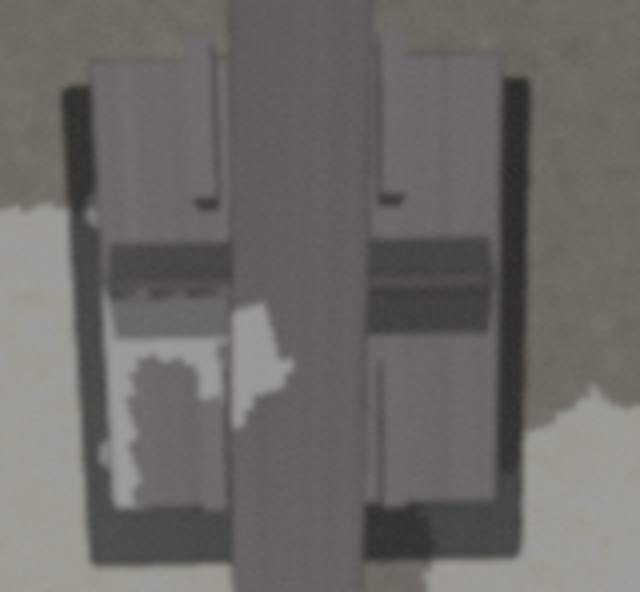

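View pics/s18.png

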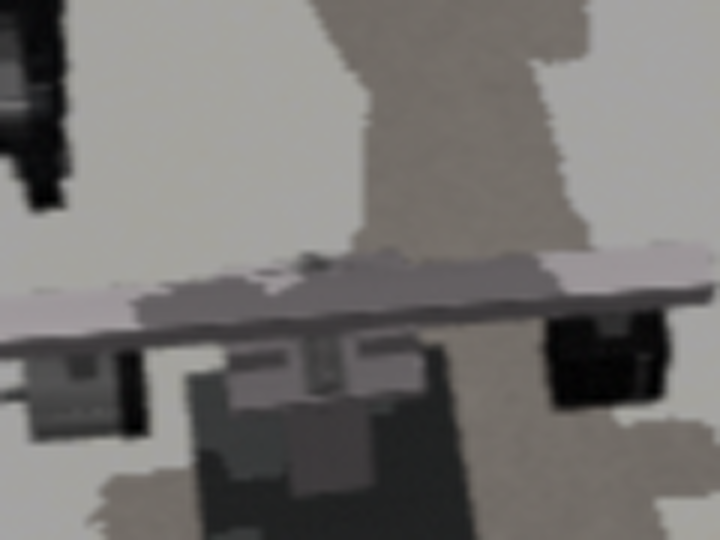

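```bash
python3 - <<'E'
import h
from h import *
np.set_printoptions(precision=4,suppress=True)
d=np.load('w18.npz'); h.P=lambda n:(d['K'],d['R'],d['t'])
f=lambda x,y,z:onz('wrist',(20+y/3.7-.35,240+x/4-.35),z)
a=f(110,288,.125);b=f(490,281,.125);k=(a+b)/2;v=b-a;L=np.linalg.norm(v);v/=L;u=np.array([-v[1],v[0],0])
print(k,L,np.degrees(np.arctan2(v[1],v[0])))
C=np.array([f(x,y,.116) for x,y in [(92,60),(500,53),(113,508),(496,498)]]); print(C.mean(0), (C-k)@u,(C-k)@v)
B=[f(x,y,.141) for x,y in [(229,20),(374,20),(232,580),(364,580)]]
m=(B[0]+B[1])/2-(B[2]+B[3])/2; print('bar ang',np.degrees(np.arctan2(m[1],m[0]))-90,[((q-k)@u,(q-k)@v) for q in B])
w=(np.array(C[0])+C[1]-C[2]-C[3]);print('plate',np.degrees(np.arctan2(w[1],w[0]))-90)
E
```

```text
[ 0.5833 -0.0994  0.125 ] 0.06460004138886999 -17.230535282058277
[ 0.5834 -0.0992  0.116 ] [ 0.04    0.0399 -0.0399 -0.0392] [-0.0344  0.0345 -0.0349  0.0351]
bar ang -18.656512489891554 [(np.float64(0.039554742751943275), np.float64(-0.010107999597126372)), (np.float64(0.039142617248535516), np.float64(0.012055133353123953)), (np.float64(-0.05199778739044309), np.float64(-0.012447786927496872)), (np.float64(-0.052416205141877205), np.float64(0.009836704652240494))]
plate -17.231046888531083
```

```bash
python3 - <<'E'
from ovm import *
for _ in range(1):
    Pm=P('wrist');s=telemetry.state(); im=snapshot('wrist'); p=s['tcp_pos']; print(p,s['t'])
ovm(im,Pm,p[0],p[1],-18.3,'m19.png',270,410,240,390,4.2,z0=p[2]-.0298)
p=p
rel([.5833,-.0994,.22],-18.5)
E
```

```text
[ 0.55290104 -0.19034814  0.26870301] 25.4833
shift [ 0.0002 -0.096   0.0487] rot [ 0.01 -0.    0.15] t 25.53
```

View pics/m19.png

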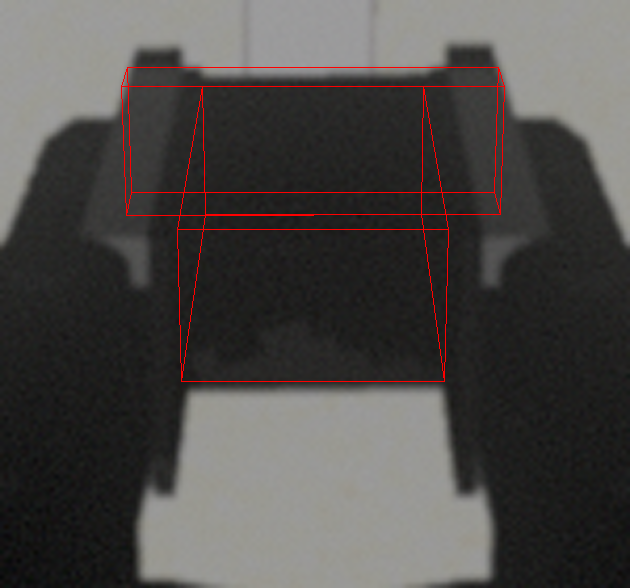

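jog_arm --pt "0 -0.03 0 0 0 0 1" --pt "0 -0.06 0.01 0 0 0 1" --pt "0 -0.085 0.02 0 0 0 1" --pt "0 -0.096 0.04 0 0 0.2 1" --pt "0 -0.096 0.06 0 0 0.2 1" --pt "0 -0.096 0.075 0 0 0.2 1" --pt "0 -0.096 0.08 0 0 0.2 1" --pt "0 -0.096 0.08 0 0 0.2 1"

```text
t: 26.2
tcp_pos: [0.5823, -0.0994, 0.1874]
orientation: [[0.948, -0.318, -0.003], [-0.318, -0.948, 0.0], [-0.002, 0.001, -1.0]]
force: [-0.8, -0.4, -0.2]
gripper_width: 0.25
```

jog_arm --pt "0 0 0 0 0 0 1" --pt "0 0 0 0 0 0 1" --pt "0 0 0 0 0 0 1" --pt "0 0 0 0 0 0 1" --pt "0 0 0 0 0 0 1" --pt "0 0 0 0 0 0 1" --pt "0 0 0 0 0 0 1" --pt "0 0 0 0 0 0 1"

```text
t: 26.87
tcp_pos: [0.5831, -0.0993, 0.1887]
orientation: [[0.948, -0.318, 0.0], [-0.318, -0.948, -0.0], [0.0, 0.0, -1.0]]
force: [0.1, -0.5, 0.3]
gripper_width: 0.254
```

```bash
cat > two.py <<'E'
import sys
from h import *
fn=sys.argv[1]
s=telemetry.state();print(s['tcp_pos'],s['force'],s['gripper_width'],s['t'])
a=snapshot('scene')[170:260,235:370];b=snapshot('side')[190:280,285:420]
u=lambda i:cv2.resize(i,None,fx=4.4,fy=4.4,interpolation=cv2.INTER_CUBIC)[:,:,::-1]
u=lambda i:cv2.resize(i,(585,390),interpolation=cv2.INTER_CUBIC)[:,:,::-1]
cv2.imwrite('pics/'+fn,np.vstack([u(a)[:300],u(b)[90:]]) )
E
python3 two.py t20.png; python3 - <<'E'
from h import *
rel([.5833,-.0994,.1635],-18.5); save('wrist','w20.png')
E
```

```text
[ 0.58309985 -0.09932136  0.18872055] [ 0.06987429 -0.54550769  0.27411556] 0.25427857868551984 26.8667
shift [0.0002 0.     0.0252] rot [ 0.    0.   -0.04] t 26.97
```

View pics/t20.png

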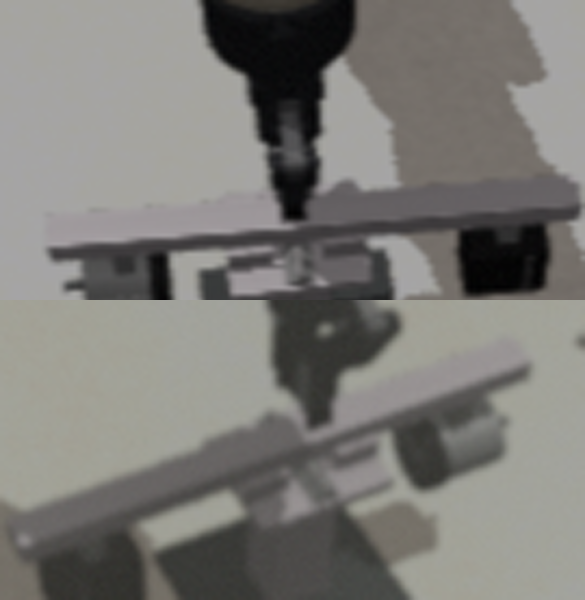

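View pics/w20.png

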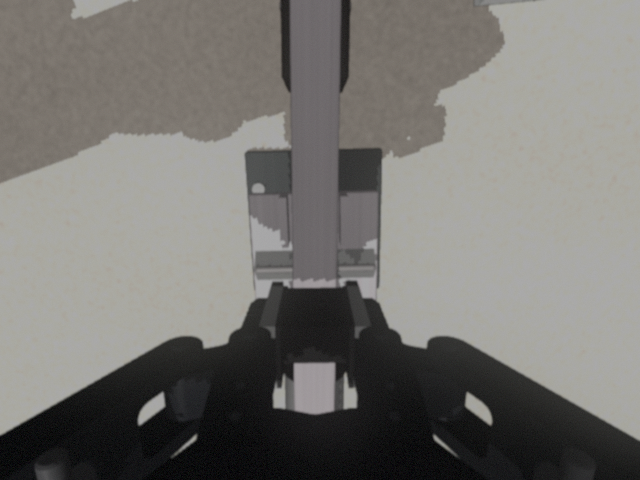

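```bash
python3 - <<'E'
from h import *
im=cv2.imread('pics/w20.png')[235:305,240:390]; cv2.imwrite('pics/w20c.png',cv2.resize(im,None,fx=5,fy=5,interpolation=cv2.INTER_CUBIC))
for r in (262,265,268): print(onz('wrist',(r,316),.125))
E
```

```text
[ 0.58524808 -0.09591632  0.125     ]
[ 0.58470807 -0.09753329  0.125     ]
[ 0.58416567 -0.0991574   0.125     ]
```

View pics/w20c.png

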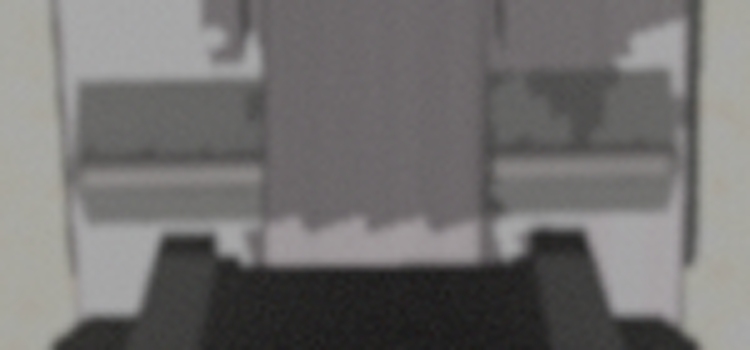

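jog_arm --pt "0 0 0.006 0 0 0 1" --pt "0 0 0.012 0 0 0 1" --pt "0 0 0.016 0 0 0 1" --pt "0 0 0.019 0 0 0 1" --pt "0 0 0.021 0 0 0 1" --pt "0 0 0.022 0 0 0 1" --pt "0 0 0.022 0 0 0 1" --pt "0 0 0.022 0 0 0 1"

```text
t: 27.68
tcp_pos: [0.5832, -0.0993, 0.1667]
orientation: [[0.948, -0.318, 0.0], [-0.318, -0.948, -0.0], [0.0, -0.0, -1.0]]
force: [-0.4, -0.6, -0.5]
gripper_width: 0.258
```

```bash
python3 two.py t21.png; python3 - <<'E'
from h import *
rel([.5833,-.0994,.1635],-18.5); series(3,-.018)
E
```

```text
[ 0.58318573 -0.09931594  0.16673242] [-0.38579525 -0.62216622 -0.50920098] 0.2575371330067836 27.6833
shift [0.0001 0.0001 0.0034] rot [-0.   -0.03 -0.05] t 27.78
27.88 -0.05 -0.02
27.98 -0.05 -0.02
28.08 -0.05 -0.02
```

View pics/t21.png

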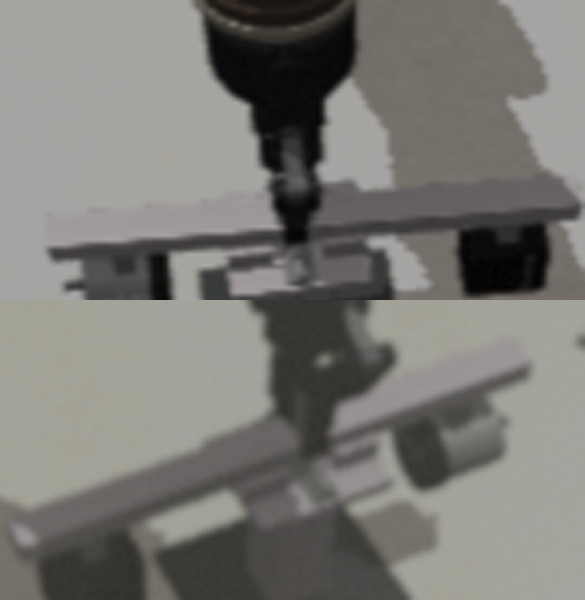

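jog_arm --pt "0 0 0.001 0 0 0 1" --pt "0 0 0.0015 0 0 0 1" --pt "0 0 0.002 0 0 0 1" --pt "0 0 0.0025 0 0 0 1" --pt "0 0 0.003 0 0 0 1" --pt "0 0 0.0033 0 0 0 1" --pt "0 0 0.0033 0 0 0 1"

```text
t: 28.67
tcp_pos: [0.583, -0.0993, 0.1633]
orientation: [[0.948, -0.318, -0.0], [-0.318, -0.948, -0.0], [-0.0, 0.0, -1.0]]
force: [-0.2, 0.2, -1.3]
gripper_width: 0.251
```

```bash
python3 - <<'E'
from h import *
for i in range(4):
    snapshot('scene'); s=telemetry.state(); print(s['tcp_pos'],s['force'])
series(2,-.018)
E
```

```text
[ 0.5830731  -0.09930773  0.16333495] [ 0.06623394 -0.12859427 -0.07351117]
[ 0.58307468 -0.09930147  0.16336014] [ 0.56171595 -0.12336795  0.14262728]
[ 0.58310376 -0.09927599  0.1633661 ] [-0.57429416 -0.4547587   0.25240061]
[ 0.58309012 -0.099312    0.16338888] [-0.72167049  0.04327402 -0.05134372]
28.97 -0.05 -0.02
29.07 -0.05 -0.02
```

jog_arm --pt "0 0 0.0004 0 0 0 1" --pt "0 0 0.0004 0 0 0 1" --pt "0 0 0.0004 0 0 0 0.4" --pt "0 0 0.0004 0 0 0 0.3" --pt "0 0 0.0004 0 0 0 0.2" --pt "0 0 0.0004 0 0 0 0.2" --pt "0 0 0.0004 0 0 0 0.2" --pt "0 0 0.0004 0 0 0 0.2"

```text
t: 29.73
tcp_pos: [0.5831, -0.0993, 0.163]
orientation: [[0.948, -0.318, -0.0], [-0.318, -0.948, -0.0], [-0.0, 0.0, -1.0]]
force: [-0.1, -0.4, 0.3]
gripper_width: 0.399
```

```bash
python3 two.py t22.png; python3 - <<'E'
from h import *
save('wrist','w22.png')
series(5,-.018)
E
```

```text
[ 0.58307595 -0.09928913  0.16295338] [-0.10169137 -0.37511746  0.29746082] 0.39936813678414224 29.7333
29.98 -0.04 -0.02
30.08 -0.04 -0.02
30.18 -0.04 -0.02
30.28 -0.04 -0.02
30.38 -0.04 -0.02
```

View pics/t22.png

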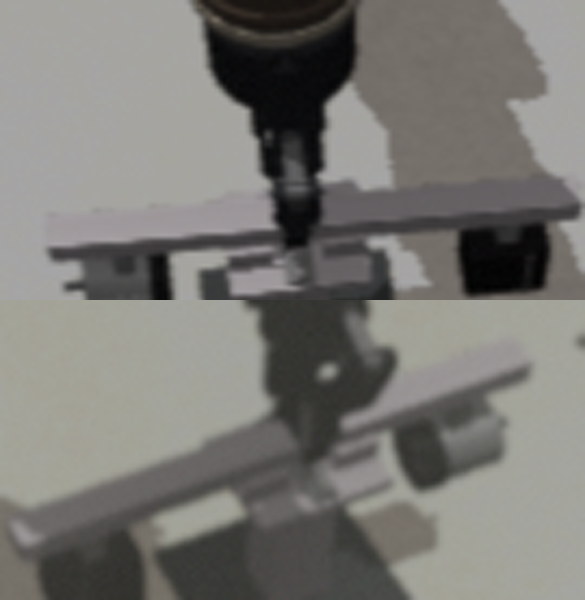

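View pics/w22.png

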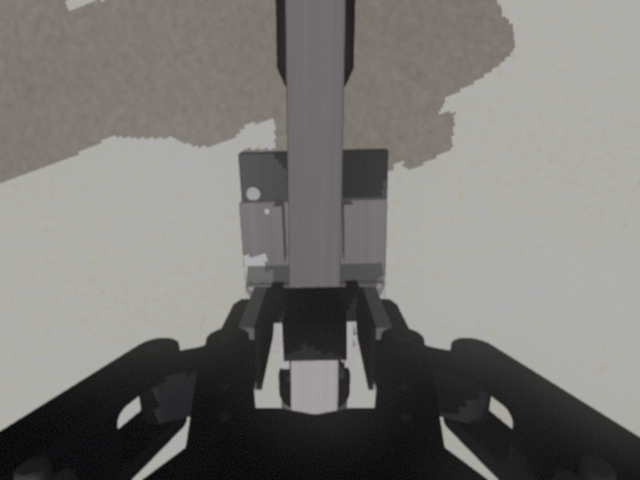

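Released evenly, with a gap on both sides. Now straight up.

jog_arm --pt "0 0 -0.006 0 0 0 0.2" --pt "0 0 -0.015 0 0 0 0.2" --pt "0 0 -0.03 0 0 0 0.2" --pt "0 0 -0.05 0 0 0 0.2" --pt "0 0 -0.075 0 0 0 0.2" --pt "0 0.03 -0.1 0 0 0 0.2" --pt "0 0.06 -0.11 0 0 0 0.2" --pt "0 0.09 -0.11 0 0 0 0.2"

```text
t: 31.05
tcp_pos: [0.5559, -0.1853, 0.2774]
orientation: [[0.949, -0.316, 0.006], [-0.316, -0.949, -0.002], [0.006, -0.0, -1.0]]
force: [1.5, 0.7, -0.4]
gripper_width: 0.405
```

jog_arm --pt "0 0 0 0 0 0 0.2" --pt "0 0 0 0 0 0 0.2" --pt "0 0 0 0 0 0 0.2" --pt "0 0 0 0 0 0 0.2" --pt "0 0 0 0 0 0 0.2" --pt "0 0 0 0 0 0 0.2" --pt "0 0 0 0 0 0 0.2" --pt "0 0 0 0 0 0 0.2"

```text
t: 31.72
tcp_pos: [0.5546, -0.1842, 0.2729]
orientation: [[0.948, -0.317, -0.0], [-0.317, -0.948, 0.0], [-0.0, -0.0, -1.0]]
force: [0.4, 0.5, 0.4]
gripper_width: 0.399
```

```bash
python3 two.py t23.png; python3 - <<'E'
from ovm import *
series(3,-.018)
Pm=P('wrist'); im=snapshot('wrist'); print(telemetry.state()['tcp_pos'])
ovm(im,Pm,.5833,-.0994,-18.5,'m23.png',40,180,240,400,4.2,z0=.133)
cv2.imwrite('pics/w23.png',cv2.resize(im[40:180,240:400],None,fx=4.2,fy=4.2,interpolation=cv2.INTER_CUBIC)[:,:,::-1])
E
```

```text
[ 0.55458343 -0.18416533  0.27285643] [0.36423237 0.54866938 0.35306395] 0.39885305604430726 31.7167
31.92 -0.03 -0.02
32.02 -0.03 -0.02
32.12 -0.03 -0.02
[ 0.5544676  -0.18464431  0.27296583]
```

View pics/t23.png

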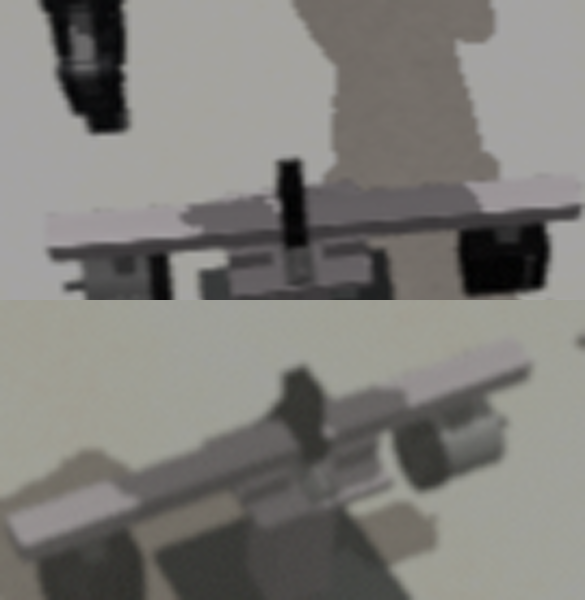

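View pics/m23.png

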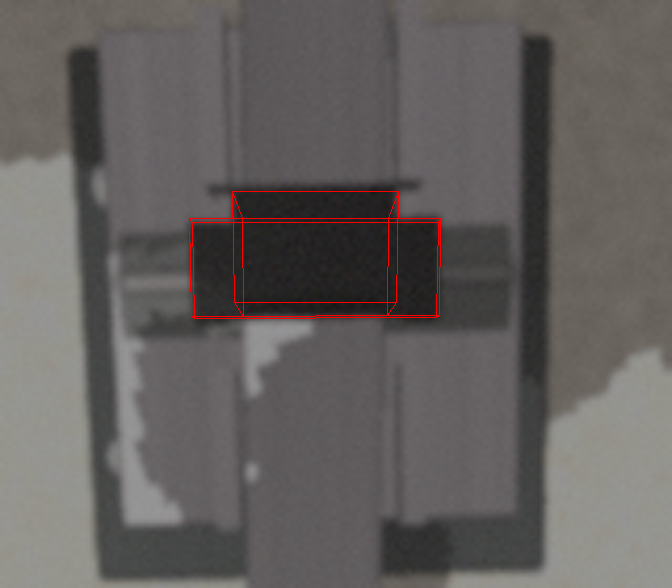

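View pics/w23.png

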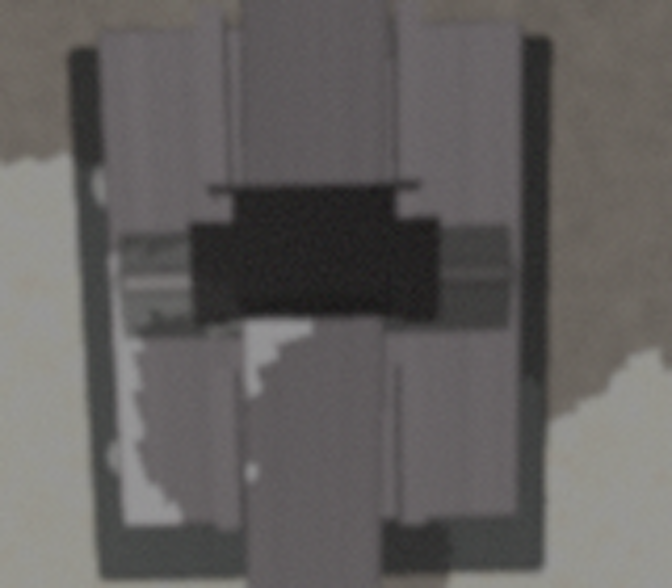

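```bash
python3 - <<'E'
from h import *
f=lambda x,y,z:onz('wrist',(40+y/4.2-.4,240+x/4.2-.4),z)
a=f(122,283,.125);b=f(510,271,.125);k=(a+b)/2;v=b-a;print(k,np.linalg.norm(v));v/=np.linalg.norm(v);u=np.array([-v[1],v[0],0])
for y in (220,320):
    q=f(316,y,.146);print(q,(q-k)@u)
q=[f(x,y,.146) for x,y in((190,320),(438,318))];print(np.degrees(np.arctan2((q[1]-q[0])[1],(q[1]-q[0])[0])))
series(2,-.018)
print(telemetry.state()['force'])
order.close_job()
E
```

```text
[ 0.58352896 -0.09916252  0.125     ] 0.06418243600575405
[ 0.58558351 -0.09305548  0.146     ] 0.006440411721822535
[ 0.58101362 -0.10669885  0.146     ] -0.00794190024863512
-18.08760522535846
32.27 -0.03 -0.02
32.37 -0.03 -0.02
[-0.79673176  0.13178654  0.60842451]
the job is handed in; nothing more can be done
```

The boom is balancing on its own with the small marker clip astride the bar above the knife edge, and I handed the job in at about 32 s of the 72 s allowed.

I pushed the boom along the edge in small steps against its motor-end face and let it settle free between pushes. It came to rest about 0.03 rad from level, inside the 0.08 rad limit. I then picked up the smaller of the two clips, identified by its measured width of about 40 mm (the other measured about 50 mm), lowered it over the bar, released it and moved the arm clear.

**Last checks before handing in:**
- **Level:** the tilt read −0.03 rad in the scene camera and −0.02 rad in the side camera. Both readings were steady, and the boom was not disturbed by the clip.
- **Clip position:** its centre is about 1 mm from the knife edge along the bar, square on the bar within about 1°, with the roof down on the bar. The camera calibration is only good to about 2 mm.
- **Other items:** the arm never went near the bystanders, but I did not measure them again at the end.

**What disagreed:** my first measurement of the knife position was about 7 mm off because the arm was still settling. I measured it again twice before placing the clip, and those readings agreed within about 1 mm.

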